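Tip one fertiliser stick to the rim of its tube and weigh it out

TASK

Lift the clear tube out of its cradle and tip it slowly, mouth down, until the first brown fertiliser stick has slid about a finger's width out of the mouth, then stop at once and lay the tube back in the middle of its cradle, mouth the same way, with that stick still poking out. Let go, pull that one stick out by its end and lay it gently on the pan of the balance. The sticks are brittle, so drop neither, keep the other one inside the tube, and leave everything else on the bench where it is.

Things in the scene. Friction and masses are not known exactly. Their poses are not given: they have to be found in the camera images.
- tube: Clear tube, level in its cradle: 200 mm long, 52 mm wide, 3 mm wall, the last 55 mm narrowing to 36 mm at the open mouth (orange band); closed end blue; 110 g. Origin on its axis midway between the supports, where to grip it across; x along the axis to the mouth (rim at +127.5, closed end at -72.5 mm). May roll about x. Grip with 20 to 30 N: held harder it trembles and the sticks creep.
- tube_mouth (a point): Centre of the tube's open mouth, on its axis; x points out of the tube.
- stick_front: The first stick, nearest the mouth: brittle brown cylinder, 24 mm diameter, 64 mm long, about 30 g. Origin at its centre, x along its axis to the mouth. Starts with its front end 55 to 61 mm inside the rim. Slides from 20 to 33 degrees of tilt mouth-down (varies), needs some 4 degrees more in the narrowing mouth, stops on levelling. Tips and falls out if over half is past the rim.
- stick_back: The second stick, the same as the first, lying behind it in the tube; it must stay in the tube. Origin at its centre, x along its axis.
- cradle: White fixed cradle: base plate 140 x 80 x 12 mm, two V supports 12 mm thick, 50 mm either side of the middle, their tops 84 mm above the bench. Origin under its middle on the bench, x along the groove, in the direction that the tube's mouth points.
- cradle_axis (a point): Where the tube's origin lies when the tube rests in the cradle: over the cradle's middle, 85 mm above the bench.
- balance: Fixed white bench balance, 190 x 150 mm, body top 34 mm above the bench, display on its -x side. Origin on the bench under its middle.
- pan (a point): Centre of the balance pan's inner floor, 38 mm above the bench. The pan is a metal tray, 130 (x) x 140 (y) mm outside, with a 4 mm thick rim standing 8 mm above the floor; x, y along its sides. It does not move.
- pot_left: Bystander: terracotta pot with a seedling, 72 mm wide, pot 65 mm tall. Origin under its middle.
- pot_right: Bystander: another such pot.
- petri: Bystander: round dish, 90 mm wide, 14 mm tall. Origin under its middle.
- marker: Bystander: blue marker pen lying down, 130 mm long, 16 mm thick. Origin under its middle.
- spatula: Bystander: spatula lying on the bench.
- bottle: Bystander: white bottle with a red cap, 64 mm wide, 150 mm tall. Origin under its middle.
- tag_box: Bystander: black box of red plant tags, 70 x 100 mm, 45 mm tall, tags standing to 80 mm. Origin under its middle.
There are look-alikes about, which are no part of the job. What is shaped like the tube but turquoise is not meant.

How it is judged:
By the outcome, as a careful person would: the job done as asked, in the order asked, and still so for the second after the job is handed in, with the robot touching nothing.
It also fails if it takes over 72 s, if anything falls off the work surface, if the arm or the gripper's body presses on something with over 40 N, if the wrist force passes 120 N, or if a joint passes its speed limit or range.

ROBOT

A 6-joint arm with a two-finger parallel gripper is mounted at the origin on the work surface. World frame = base frame: x ahead of the robot, y to its left, z up, the work surface at z = 0. Lengths are in mm, angles in rad, forces in N, time in s.
With the tool pointing down it reaches from about 325 to 1000 mm from the base axis. Payload 5.1 kg.
Tool frame: the origin (TCP) lies midway between the tips of the shut fingers; the grasp point (between the pads) lies 19 mm behind it; z points along the fingers, y is the line along which they close (so a half turn about z gives the same grasp; the last joint's range is limited). The gripper opens to 85 mm and grips with 20 to 120 N. Pads are 22 mm wide; open, the fingers measure 114 mm over their backs; the gripper's body (76 mm by 85 mm) begins 54 mm behind the grasp point. The pads swing forward as they close: fully open they stand 13 mm farther back than shut.
Start: joints at [-1.303, 0.124, 1.65, -0, 1.367, -0.083], TCP at [223.339, -610.413, 231.322] pointing down, gripper open.
Joint ranges: [-2.61, 2.61], [-1.02, 2.33], [0.03, 2.71], [-1.35, 4.49], [0.32, 2.68], [-2.91, 2.91]. Speed limits (rad/s): [2.57, 2.57, 3.14, 3.14, 3.14, 3.14].

INTERFACE

Orientations are given as a unit quaternion [w, x, y, z].
In Python, from bench import arm gives the robot as it stands. The module is installed in compiled form; this text tells all that it offers.
- The arm moves only by the tool carry_out, never from a script. Its argument "moves" is a list of rows, each an object of numbers: "tx", "ty", "tz": the shift along the tool's x, y, z in cm; "wx", "wy", "wz": the turn, a rotation vector about the tool's x, y, z in degrees; "gripper": the finger opening in cm, from 0 to 8.54. A call has 1 to 12 rows; each row shifts and turns the commanded pose from where the row before left it, along the tool's axes as they then stand; what a row does not reach is not made up. A row lasts 1/8 s, in which the tool goes at most 62.5 mm and 10.7 degrees, less where a joint would pass 70% of its speed; a pose out of reach is approached as far as the arm can. A call is refused whole if a number of a shift passes 6.25 or a number of a turn 10.7, either way. A call with a gripper value outside its range is refused whole. The fingers move at their own pace and stop on an object; "newtons" is the grip in N (left out, the last holds). Time passes only in rows, so rows that do not move let the fingers close. It gives the time, the measured TCP pose, the force, the opening and the grip force at its end, in the units of the state.
- arm.sense(): the state, without advancing time (a new reading comes with each control period).
- arm.camera(name): name is "scene" or "top" or "wrist"; returns (picture, depth): 400x640x3 uint8, red, green, blue; 400x640 float32, mm along the optical axis (not along the pixel's ray), 0 where there is no reading.
- arm.get_calibration(name): a dict with "mtx" (3x3 intrinsics, pixels), "R" (3x3) and "t" (3): a world point X has camera coordinates R X + t. Camera axes: x right, y down, z forward; pixel columns grow to the right and rows downward; lengths in mm; the calibration is good to about 2 mm. A picture is of the moment at which its call begins: read the wrist's pose just before it. get_calibration takes no time and is no camera call; for the wrist camera it gives the pose at the moment of the call.
- arm.hand_in(): hands the job in; it is judged then, once.
The state is a dict: "t": time; "q": joint angles; "qd": joint speeds; "tau": joint torques, N m; "ee_pos": TCP position; "ee_rot": TCP orientation; "force": force on the tool from outside, world axes, zero at the start; "moment": the same for the moment, N m; "grip_width": finger opening in mm; "grasp_force": force on a finger pad.
Only numpy, scipy, OpenCV 4.12 (cv2) and the standard library are available. Lean on these libraries where they do the work, as an engineer would, in place of code of your own. Each camera call takes 0.05 s, during which the arm holds its last target. There are 200 camera calls.

## Working session

There is one attempt and no reset: what is moved stays moved. The work goes in short steps, Python scripts to look and compute and a tool call to move; the robot and the scene stay as the last step left them, time stands still between calls to the robot, and variables do not carry over. Pictures are saved under pics/ and viewed, at most 10 in all, crops included, and the job is handed in when it is done.

Besides the shell and the picture viewer there is one more tool, called after "Emit:" by a JSON object that holds its "name" and its "arguments", one argument or row to a line. carry_out: Moves the arm, as the interface text tells. Its arguments: {"type":"object","properties":{"moves":{"type":"array","items":{"type":"object","properties":{"tx":{"type":"number"},"ty":{"type":"number"},"tz":{"type":"number"},"wx":{"type":"number"},"wy":{"type":"number"},"wz":{"type":"number"},"gripper":{"type":"number"}}}},"newtons":{"type":"number"}},"required":["moves"]}

```bash
mkdir -p pics; cat > h.py <<'E'
import numpy as np, cv2
from bench import arm
def cam(n):
    c=arm.get_calibration(n); p,d=arm.camera(n); return p,d,np.array(c['mtx']),np.array(c['R']),np.array(c['t'])
def plane(u,v,z,K,R,t):
    r=R.T@np.linalg.inv(K)@np.array([u,v,1.]); o=-R.T@t; return o+r*(z-o[2])/r[2]
def pts(d,K,R,t):
    v,u=np.mgrid[:d.shape[0],:d.shape[1]]
    P=np.stack([(u-K[0,2])/K[0,0]*d,(v-K[1,2])/K[1,1]*d,d],-1)-t
    return P@R
def proj(X,K,R,t):
    c=K@(R@np.array(X)+t); return c[:2]/c[2]
E
python3 - <<'E'
from h import *
for n in('scene','top'):
    p,d,K,R,t=cam(n); cv2.imwrite(f'pics/{n}1.png',p[:,:,::-1]); np.savez(f'{n}1.npz',p=p,d=d,K=K,R=R,t=t); print(n,-R.T@t)
print(arm.sense()['ee_rot'])
E
```

```text
scene [ 901.79315681  738.09526083 1131.63197734]
top [ 266.34975085   27.75556292 1027.5904126 ]
[-9.48574398e-04  9.84656903e-01  1.74498934e-01 -8.01769389e-05]
```

View pics/top1.png

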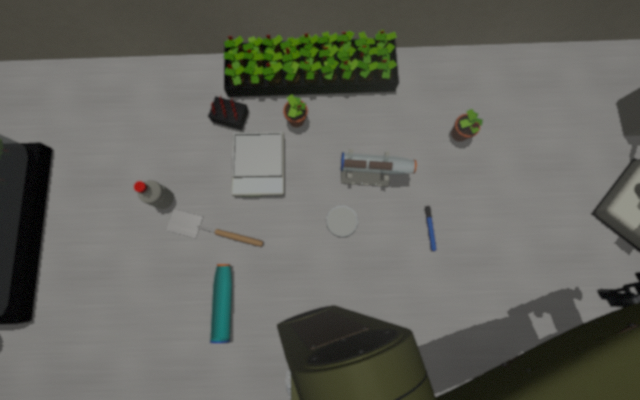

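View pics/scene1.png

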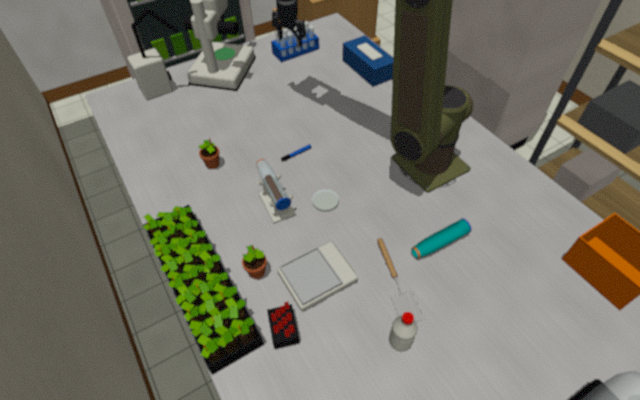

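Top view: the clear tube lies at (378,166), blue end at (343,163), orange mouth at (413,167). The turquoise look-alike is at (222,303) and the white balance at (258,165) with its display towards the robot. The tube meant is the clear one in the white cradle, with brown sticks visible inside. I'll confirm it in an enlarged crop and measure.

```bash
python3 - <<'E'
from h import *
z=np.load('top1.npz'); p,d,K,R,t=[z[k] for k in('p','d','K','R','t')]
cv2.imwrite('pics/crop1.png',cv2.resize(p[120:210,220:430,::-1],None,fx=3.8,fy=3.8,interpolation=cv2.INTER_CUBIC))
P=pts(d,K,R,t); hsv=cv2.cvtColor(p,cv2.COLOR_RGB2HSV)
def comp(m,box,name,zz):
    x0,y0,x1,y1=box; mm=np.zeros(m.shape,bool); mm[y0:y1,x0:x1]=m[y0:y1,x0:x1]
    v,u=np.nonzero(mm); 
    print(name,len(u),u.mean(),v.mean(),(u.min(),u.max(),v.min(),v.max()),plane(u.mean(),v.mean(),zz,K,R,t).round(1),np.median(P[mm],0).round(1))
H,S,V=hsv[...,0],hsv[...,1],hsv[...,2]
box=(335,145,425,195)
comp((H>100)&(H<130)&(S>120),box,'blue',85)
comp((H<18)&(S>120)&(V>110),box,'orange',85)
comp((H<20)&(S>60)&(V<125),box,'brown',80)
for a in [(V>150)&(np.abs(P[...,2]-36)<9)]:
    x0,y0,x1,y1=225,125,292,203
    m=np.zeros(a.shape,np.uint8); m[y0:y1,x0:x1]=a[y0:y1,x0:x1]
    v,u=np.nonzero(m); r=cv2.minAreaRect(P[v,u,:2].astype(np.float32)); print('balance',r)
for u,v in [(258,155),(258,187),(258,165)]: print(P[v,u].round(1))
E
```

```text
blue 6 342.0 161.5 (np.int64(342), np.int64(342), np.int64(159), np.int64(164)) [566.6 -57.1  85. ] [558.7 -54.9 108.6]<stdin>:8: RuntimeWarning: Mean of empty slice.
  ret = ret.dtype.type(ret / rcount)
Traceback (most recent call last):
ValueError: zero-size array to reduction operation minimum which has no identity
```

View pics/crop1.png

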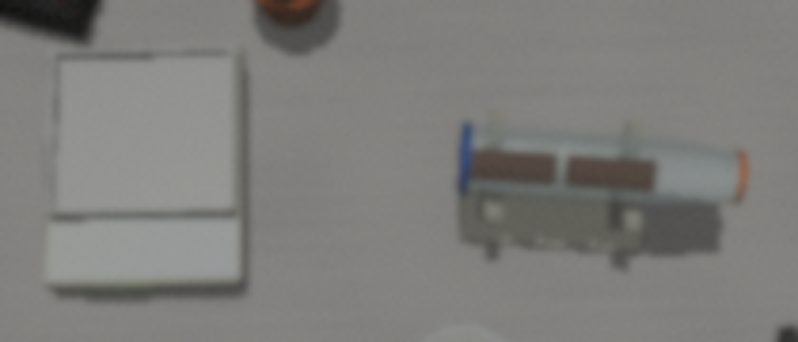

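The crop confirms it: two brown sticks in the clear tube, blue end at crop (467,157), orange band at crop (741,176). The pan spans (57,53) to (240,215), with the display below it.

```bash
python3 - <<'E'
from h import *
z=np.load('top1.npz'); p,d,K,R,t=[z[k] for k in('p','d','K','R','t')]
P=pts(d,K,R,t)
f=lambda u,v,zz:plane(220+u/3.8-.4,120+v/3.8-.4,zz,K,R,t).round(1)
b=f(461,157,85); m=f(748,177,85); print('closed',b,'mouth',m,np.linalg.norm(m-b), np.degrees(np.arctan2(*(m-b)[1::-1])))
e=(m-b)/np.linalg.norm(m-b); print('origin',b+72.5*e, m-127.5*e)
for c in [(57,55),(237,53),(237,213),(55,215)]: print('pan',f(*c,46))
for c in [(46,288),(242,283)]: print('body',f(*c,34))
for u,v in [(258,155),(258,187)]: print(P[v,u].round(1))
for a in [(494,210),(633,218)]: print('support tops near',f(*a,84))
# sil: camera depth of tube top
x0=slice(150,182); print(np.nanmax(P[x0,345:410,2],0).round(0)[::6])
s=np.load('scene1.npz'); p2,d2,K2,R2,t2=[s[k] for k in('p','d','K','R','t')]
hsv=cv2.cvtColor(p2,cv2.COLOR_RGB2HSV)
mk=((hsv[...,0]>105)&(hsv[...,0]<125)&(hsv[...,1]>120)); v,u=np.nonzero(mk[185:215,265:300]); u=u+265;v=v+185
print('scene blue',plane(u.mean(),v.mean(),85,K2,R2,t2),len(u))
print(arm.get_calibration('wrist'))
E
```

```text
closed [568.4 -54.3  85. ] mouth [ 545.9 -258.4   85. ] 205.33645560396718 -96.29088916196103
origin [ 560.45572145 -126.36343343   85.        ] [ 559.87097262 -131.667755     85.        ]
pan [673.3 245.3  46. ]
pan [669.8 108.3  46. ]
pan [543.7 110.5  46. ]
pan [547.1 245.5  46. ]
body [494.6 254.3  34. ]
body [493.1 108.8  34. ]
[610.1 179.1  37.9]
[516.1 179.9  34.7]
support tops near [528.4 -75.8  84. ]
support tops near [ 518.9 -174.2   84. ]
[ 112.  110.  112.  113.  114.  111.  113. 1028.  112. 1028.  109.]
scene blue [569.47566692 -56.42682727  85.        ] 113
{'mtx': array([[309.75643848,   0.        , 321.77727994],
       [  0.        , 309.75643848, 198.5553966 ],
       [  0.        ,   0.        ,   1.        ]]), 'R': array([[ 0.34402287, -0.9389595 , -0.00182211],
       [-0.88864476, -0.32621369,  0.32232766],
       [-0.30324702, -0.10926888, -0.94662641]]), 't': array([-649.93710248,  -42.45607896,  381.48756817])}
```

Emit:
{"name": "carry_out", "arguments": {
  "moves": [
    {"tx":3.9,"ty":-2.7,"gripper":8.5},
    {"tx":3.9,"ty":-2.7},
    {"tx":3.9,"ty":-2.7},
    {"tx":3.9,"ty":-2.7},
    {"tx":3.9,"ty":-2.7},
    {"tx":3.9,"ty":-2.7},
    {"tx":3.9,"ty":-2.7},
    {"tx":3.9,"ty":-2.7},
    {"tx":3.9,"ty":-2.7},
    {"tx":3.9,"ty":-2.7},
    {"tx":3.9,"ty":-2.7},
    {"tx":3.9,"ty":-2.7}
  ],
  "newtons": 25
}}

```text
invalid input
```

Emit:
{"name": "carry_out", "arguments": {
  "moves": [
    {"wz":-10.6},
    {"wz":-10.6},
    {"wz":-10.6},
    {"wz":-10.6},
    {"wz":-10.6},
    {"wz":-10.6},
    {},
    {}
  ]
}}

```text
invalid input
```

```bash
python3 - <<'E'
from h import *
s=arm.sense(); print(s['t'],s['q'],s['ee_pos'],s['ee_rot'])
p,d,K,R,t=cam('wrist'); cv2.imwrite('pics/w1.png',p[:,:,::-1]); np.savez('w1.npz',p=p,d=d,K=K,R=R,t=t)
E
```

```text
0.1 [-1.30259776e+00  1.24434625e-01  1.65157868e+00  1.64814630e-05
  1.36748320e+00 -8.25986771e-02] [ 223.19790392 -609.87638413  230.15496485] [-9.48574398e-04  9.84656903e-01  1.74498934e-01 -8.01769389e-05]
```

View pics/w1.png

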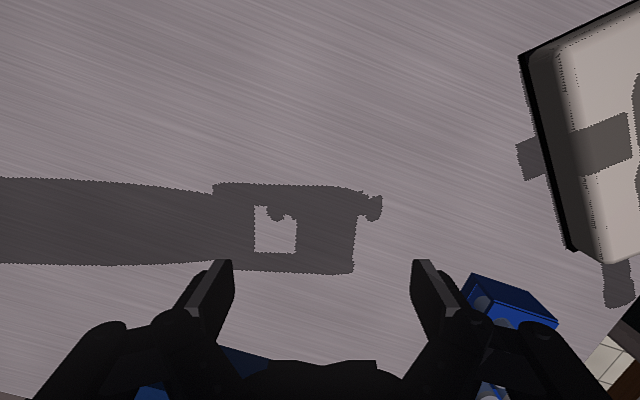

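The moves were refused ("invalid input"), so the arm has not moved. The wrist view only shows the start position: gripper fingers at the bottom and a bare bench. I'll try fully filled rows.

Emit:
{"name": "carry_out", "arguments": {
  "moves": [
    {"tx":3.9,"ty":-2.7,"tz":0,"wx":0,"wy":0,"wz":0,"gripper":8.5},
    {"tx":3.9,"ty":-2.7,"tz":0,"wx":0,"wy":0,"wz":0,"gripper":8.5}
  ],
  "newtons": 25
}}

```text
t: 0.4
ee_pos: [278.2, -532.0, 230.7]
ee_rot: [-0.0, 0.985, 0.174, -0.0]
force: [0.5, -0.9, 0.9]
grip_width: 84.7
grasp_force: 0.0
```

Emit:
{"name": "carry_out", "arguments": {
  "moves": [
    {"tx":3.9,"ty":-2.7,"tz":0,"wx":0,"wy":0,"wz":0,"gripper":8.5},
    {"tx":3.9,"ty":-2.7,"tz":0,"wx":0,"wy":0,"wz":0,"gripper":8.5},
    {"tx":3.9,"ty":-2.7,"tz":0,"wx":0,"wy":0,"wz":0,"gripper":8.5},
    {"tx":3.9,"ty":-2.7,"tz":0,"wx":0,"wy":0,"wz":0,"gripper":8.5},
    {"tx":3.9,"ty":-2.7,"tz":0,"wx":0,"wy":0,"wz":0,"gripper":8.5},
    {"tx":3.9,"ty":-2.7,"tz":0,"wx":0,"wy":0,"wz":0,"gripper":8.5},
    {"tx":3.9,"ty":-2.7,"tz":0,"wx":0,"wy":0,"wz":0,"gripper":8.5},
    {"tx":3.9,"ty":-2.7,"tz":0,"wx":0,"wy":0,"wz":0,"gripper":8.5},
    {"tx":3.9,"ty":-2.7,"tz":0,"wx":0,"wy":0,"wz":0,"gripper":8.5},
    {"tx":3.9,"ty":-2.7,"tz":0,"wx":0,"wy":0,"wz":0,"gripper":8.5},
    {"tx":1.3,"ty":-1.2,"tz":0,"wx":0,"wy":0,"wz":0,"gripper":8.5}
  ]
}}

```text
t: 1.78
ee_pos: [560.3, -127.6, 230.9]
ee_rot: [-0.0, 0.984, 0.176, -0.0]
force: [-0.2, -0.8, -0.4]
grip_width: 85.1
grasp_force: 0.0
```

Emit:
{"name": "carry_out", "arguments": {
  "moves": [
    {"tx":0,"ty":0,"tz":0,"wx":0,"wy":0,"wz":-10.6,"gripper":8.5},
    {"tx":0,"ty":0,"tz":0,"wx":0,"wy":0,"wz":-10.6,"gripper":8.5},
    {"tx":0,"ty":0,"tz":0,"wx":0,"wy":0,"wz":-10.6,"gripper":8.5},
    {"tx":0,"ty":0,"tz":0,"wx":0,"wy":0,"wz":-10.6,"gripper":8.5},
    {"tx":0,"ty":0,"tz":0,"wx":0,"wy":0,"wz":-10.6,"gripper":8.5},
    {"tx":0,"ty":0,"tz":0,"wx":0,"wy":0,"wz":-10.6,"gripper":8.5},
    {"tx":0,"ty":0,"tz":0,"wx":0,"wy":0,"wz":0,"gripper":8.5},
    {"tx":0,"ty":0,"tz":0,"wx":0,"wy":0,"wz":0,"gripper":8.5}
  ]
}}

```text
t: 2.78
ee_pos: [559.3, -129.9, 231.2]
ee_rot: [-0.0, 0.746, 0.666, -0.0]
force: [-0.5, -0.4, -0.3]
grip_width: 85.1
grasp_force: 0.0
```

```bash
python3 - <<'E'
from h import *
s=arm.sense(); print(s['t'],s['q'],s['ee_pos'],s['ee_rot'])
p,d,K,R,t=cam('wrist'); cv2.imwrite('pics/w2.png',p[:,:,::-1]); np.savez('w2.npz',p=p,d=d,K=K,R=R,t=t)
E
```

```text
2.775 [-3.21652683e-01 -4.25341441e-02  1.82202074e+00 -1.83384365e-04
  1.36240690e+00 -2.08556062e-01] [ 559.30318619 -129.92815889  231.18949832] [-8.59206784e-05  7.45928253e-01  6.66026284e-01 -1.52614823e-04]
```

View pics/w2.png

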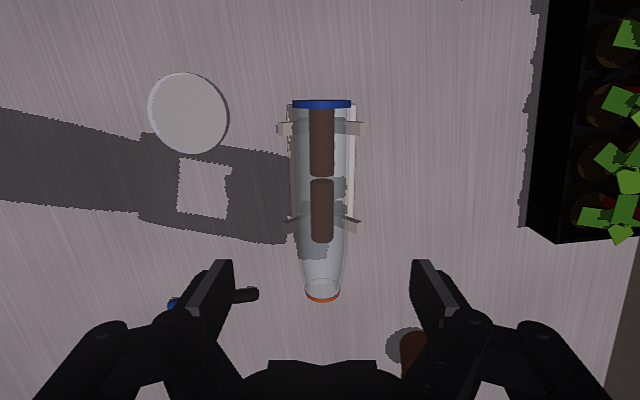

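The wrist view shows the clear tube straight ahead: blue end at (322,103), orange mouth at (322,294), both sticks inside. I'll measure the axis from here.

```bash
python3 - <<'E'
from h import *
z=np.load('w2.npz'); p,d,K,R,t=[z[k] for k in('p','d','K','R','t')]
hsv=cv2.cvtColor(p,cv2.COLOR_RGB2HSV);H,S,V=hsv[...,0],hsv[...,1],hsv[...,2]
def bb(m,x0,y0,x1,y1):
    v,u=np.nonzero(m[y0:y1,x0:x1]); return u.min()+x0,u.max()+x0,v.min()+y0,v.max()+y0,len(u)
b=bb((H>100)&(H<130)&(S>120),280,90,370,120); o=bb((H<15)&(S>130)&(V>110),290,270,360,310); print(b,o)
B=plane((b[0]+b[1])/2,(b[2]+b[3])/2,85,K,R,t); M=plane((o[0]+o[1])/2,(o[2]+o[3])/2,85,K,R,t)
print(B,M,np.linalg.norm(M-B)); e=(M-B)/np.linalg.norm(M-B); print(np.degrees(np.arctan2(e[1],e[0])),B+72.5*e,M-127.5*e)
c,s=.746,.666
print('tool x yaw',np.degrees(np.arctan2(2*c*s,2*c*c-1)))
# V supports: use cradle support tips at z=84
for a,b_ in [((282,129),(361,129)),((290,220),(359,222))]: 
    X=[plane(*q,84,K,R,t) for q in(a,b_)]; print((X[0]+X[1])/2)
E
```

```text
(np.int64(293), np.int64(350), np.int64(100), np.int64(108), 451) (np.int64(309), np.int64(337), np.int64(294), np.int64(302), 93)
[567.60089004 -57.43556097  85.        ] [ 546.04348296 -262.26848168   85.        ] 205.9641891269725
-96.00791234136615 [ 560.01261938 -129.53735116   85.        ] [ 559.38837274 -135.46878169   85.        ]
tool x yaw 83.51039547705975
[565.11428924 -79.35597764  84.        ]
[ 557.8406756  -170.89473954   84.        ]
```

Emit:
{"name": "carry_out", "arguments": {
  "moves": [
    {"tx":0,"ty":0.05,"tz":4,"wx":0,"wy":0,"wz":0,"gripper":8.5},
    {"tx":0,"ty":0,"tz":4,"wx":0,"wy":0,"wz":0,"gripper":8.5},
    {"tx":0,"ty":0,"tz":4,"wx":0,"wy":0,"wz":0,"gripper":8.5},
    {"tx":0,"ty":0,"tz":3,"wx":0,"wy":0,"wz":0,"gripper":8.5},
    {"tx":0,"ty":0,"tz":1.9,"wx":0,"wy":0,"wz":0,"gripper":8.5},
    {"tx":0,"ty":0,"tz":0,"wx":0,"wy":0,"wz":0,"gripper":8.5},
    {"tx":0,"ty":0,"tz":0,"wx":0,"wy":0,"wz":0,"gripper":5.8},
    {"tx":0,"ty":0,"tz":0,"wx":0,"wy":0,"wz":0,"gripper":5.2},
    {"tx":0,"ty":0,"tz":0,"wx":0,"wy":0,"wz":0,"gripper":4.8},
    {"tx":0,"ty":0,"tz":0,"wx":0,"wy":0,"wz":0,"gripper":4.8},
    {"tx":0,"ty":0,"tz":0,"wx":0,"wy":0,"wz":0,"gripper":4.8},
    {"tx":0,"ty":0,"tz":0,"wx":0,"wy":0,"wz":0,"gripper":4.8}
  ],
  "newtons": 25
}}

```text
t: 4.32
ee_pos: [560.0, -129.8, 63.8]
ee_rot: [0.0, 0.745, 0.667, -0.0]
force: [-4.9, 0.5, 6.0]
grip_width: 51.8
grasp_force: 25.3
```

Emit:
{"name": "carry_out", "arguments": {
  "moves": [
    {"tx":0,"ty":0,"tz":-0.4,"wx":0,"wy":0,"wz":0,"gripper":4.8},
    {"tx":0,"ty":0,"tz":-1,"wx":0,"wy":0,"wz":0,"gripper":4.8},
    {"tx":0,"ty":0,"tz":-2,"wx":0,"wy":0,"wz":0,"gripper":4.8},
    {"tx":0,"ty":0,"tz":-2.5,"wx":0,"wy":0,"wz":0,"gripper":4.8},
    {"tx":0,"ty":0,"tz":-2.5,"wx":0,"wy":0,"wz":0,"gripper":4.8},
    {"tx":0,"ty":0,"tz":-2.5,"wx":0,"wy":0,"wz":0,"gripper":4.8},
    {"tx":0,"ty":0,"tz":-2.5,"wx":0,"wy":0,"wz":0,"gripper":4.8},
    {"tx":0,"ty":0,"tz":-2.5,"wx":0,"wy":0,"wz":0,"gripper":4.8},
    {"tx":0,"ty":0,"tz":-2,"wx":0,"wy":0,"wz":0,"gripper":4.8},
    {"tx":0,"ty":0,"tz":-1.5,"wx":0,"wy":0,"wz":0,"gripper":4.8},
    {"tx":0,"ty":0,"tz":-0.6,"wx":0,"wy":0,"wz":0,"gripper":4.8},
    {"tx":0,"ty":0,"tz":0,"wx":0,"wy":0,"wz":0,"gripper":4.8}
  ]
}}

```text
t: 5.82
ee_pos: [560.0, -129.7, 262.2]
ee_rot: [-0.0, 0.745, 0.667, -0.0]
force: [0.1, 0.5, -1.2]
grip_width: 51.6
grasp_force: 26.6
```

```bash
python3 - <<'E'
from h import *
s=arm.sense(); print(s['t'],s['ee_pos'],s['ee_rot'],s['grip_width'])
a,*_=cam('scene'); b,*_=cam('top')
o=np.vstack([cv2.resize(x,(480,300),interpolation=cv2.INTER_AREA) for x in(a,b)])
c=cv2.resize(a[60:260,180:420],(480,400)); e=cv2.resize(b[60:260,300:500],(320,320)); 
im=np.zeros((400,800,3),np.uint8); im[:,:480]=c; im[:320,480:]=e
cv2.imwrite('pics/l1.png',im[:,:,::-1])
E
```

```text
5.825 [ 560.0334058  -129.65122888  262.22563531] [-8.24843286e-05  7.44921183e-01  6.67152473e-01 -4.48251391e-05] 51.59495911902312
```

View pics/l1.png

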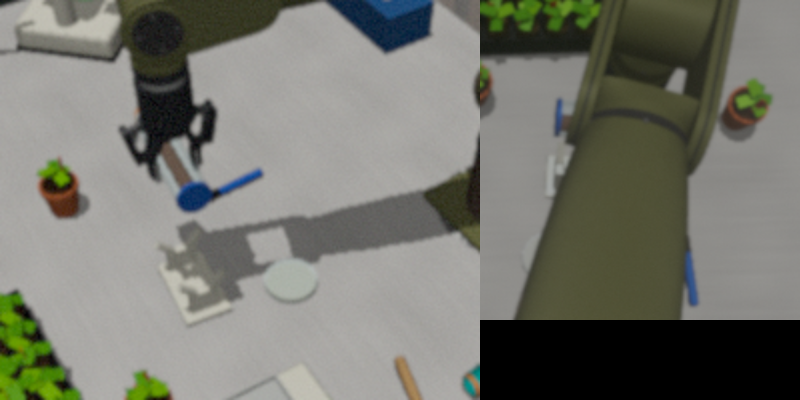

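Emit:
{"name": "carry_out", "arguments": {
  "moves": [
    {"tx":0,"ty":0,"tz":0,"wx":0,"wy":0,"wz":-4,"gripper":4.8},
    {"tx":0,"ty":0,"tz":-0.5,"wx":0,"wy":0,"wz":-8,"gripper":4.8},
    {"tx":0,"ty":0,"tz":-1,"wx":0,"wy":0,"wz":-8,"gripper":4.8},
    {"tx":0,"ty":0,"tz":-1,"wx":0,"wy":0,"wz":-8,"gripper":4.8},
    {"tx":0,"ty":0,"tz":-1,"wx":0,"wy":0,"wz":-8,"gripper":4.8},
    {"tx":0,"ty":0,"tz":-1,"wx":0,"wy":0,"wz":-8,"gripper":4.8},
    {"tx":0,"ty":0,"tz":-1,"wx":0,"wy":0,"wz":-8,"gripper":4.8},
    {"tx":0,"ty":0,"tz":-0.5,"wx":0,"wy":0,"wz":-8,"gripper":4.8},
    {"tx":0,"ty":0,"tz":0,"wx":0,"wy":0,"wz":-8,"gripper":4.8},
    {"tx":0,"ty":0,"tz":0,"wx":0,"wy":0,"wz":-8,"gripper":4.8}
  ]
}}

```text
t: 7.18
ee_pos: [559.7, -129.5, 321.0]
ee_rot: [-0.001, 0.174, 0.985, 0.0]
force: [0.8, 0.2, -1.9]
grip_width: 52.0
grasp_force: 26.6
```

Emit:
{"name": "carry_out", "arguments": {
  "moves": [
    {"tx":0,"ty":0.3,"tz":0,"wx":0,"wy":0,"wz":0,"gripper":4.8},
    {"tx":0,"ty":0.8,"tz":0,"wx":0,"wy":0,"wz":0,"gripper":4.8},
    {"tx":0,"ty":1.4,"tz":0,"wx":0,"wy":0,"wz":0,"gripper":4.8},
    {"tx":0,"ty":1.8,"tz":0,"wx":0,"wy":0,"wz":0,"gripper":4.8},
    {"tx":0,"ty":2.1,"tz":0,"wx":0,"wy":0,"wz":0,"gripper":4.8},
    {"tx":0,"ty":2.1,"tz":0,"wx":0,"wy":0,"wz":0,"gripper":4.8},
    {"tx":0,"ty":2.1,"tz":0,"wx":0,"wy":0,"wz":0,"gripper":4.8},
    {"tx":0,"ty":1.8,"tz":0,"wx":0,"wy":0,"wz":0,"gripper":4.8},
    {"tx":0,"ty":1.4,"tz":0,"wx":0,"wy":0,"wz":0,"gripper":4.8},
    {"tx":0,"ty":0.8,"tz":0,"wx":0,"wy":0,"wz":0,"gripper":4.8},
    {"tx":0,"ty":0.4,"tz":0,"wx":0,"wy":0,"wz":0,"gripper":4.8},
    {"tx":0,"ty":0,"tz":0,"wx":0,"wy":0,"wz":0,"gripper":4.8}
  ]
}}

```text
t: 8.68
ee_pos: [612.1, 10.9, 322.3]
ee_rot: [-0.0, 0.176, 0.984, -0.0]
force: [-0.4, -0.6, -2.6]
grip_width: 52.0
grasp_force: 26.6
```

```bash
cat >> h.py <<'E'
from scipy.spatial.transform import Rotation as Ro
def tubepose(s):
    q=s['ee_rot']; Rm=Ro.from_quat([q[1],q[2],q[3],q[0]]).as_matrix()
    o=np.array(s['ee_pos'])-21*Rm[:,2]; return o,-Rm[:,0],Rm
E
python3 - <<'E'
from h import *
s=arm.sense(); print(s['t'],s['ee_pos'],s['q'],s['grip_width'])
a,d,K,R,t=cam('scene'); np.savez('s2.npz',p=a,d=d,K=K,R=R,t=t)
o,e,Rm=tubepose(s); m=o+127.5*e; b=o-72.5*e; print(o,m,proj(m,K,R,t),proj(b,K,R,t))
c=proj((m+b)/2,K,R,t).astype(int); x,y=c[0]-60,c[1]-45
cv2.imwrite('pics/l2.png',cv2.resize(a[y:y+90,x:x+120,::-1],None,fx=6,fy=6,interpolation=cv2.INTER_CUBIC)); print(x,y)
E
```

```text
8.675 [612.12974937  10.91066384 322.33401683] [-6.97422763e-02  6.03422500e-04  1.62802450e+00 -2.15015221e-04
  1.51302276e+00 -1.28604335e+00] 51.98924782406002
[612.13127911  10.91507575 343.33401631] [731.70411    -33.34086297 343.33460382] [221.28224695 170.99884911] [300.18957746 159.10384708]
201 119
```

View pics/l2.png

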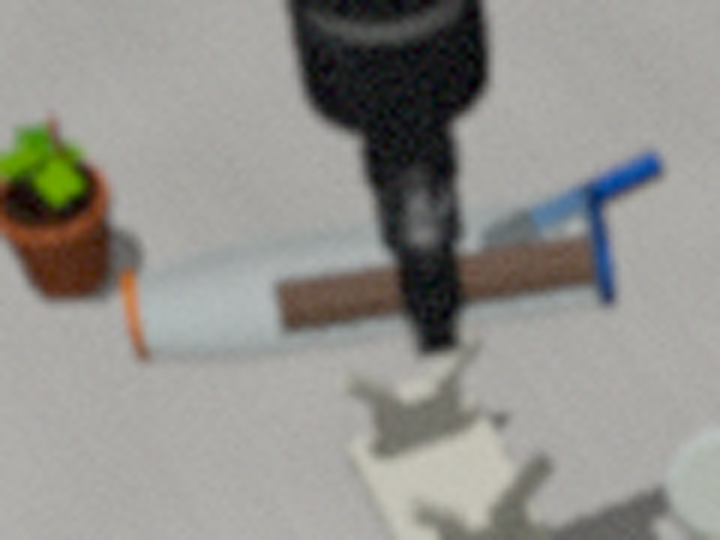

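The scene view shows the tube side-on: rim at crop (135,312), front stick's leading edge at crop (280,302), blue end at (603,250). I'll write a gauge for how far the stick's front is past the rim.

```bash
cat > g.py <<'E'
from h import *
import sys
def gauge(save=None):
    s=arm.sense(); a,d,K,R,t=cam('scene'); o,e,Rm=tubepose(s)
    n=np.cross(e,[0,0,1]); n/=np.linalg.norm(n); w=np.cross(n,e)
    v,u=np.mgrid[:400,:640]; r=np.stack([(u-K[0,2])/K[0,0],(v-K[1,2])/K[1,1],np.ones(u.shape)],-1)@R; c=-R.T@t
    X=c+r*(((o-c)@n)/(r@n))[...,None]-o; S=X@e; W=X@w
    f=a.astype(int); m=(f[...,0]-f[...,2]>15)&(f[...,0]<160)&(f[...,1]>35)&(f[...,0]-f[...,1]<50)&(W>-22)&(W<5)
    org=(f[...,0]-f[...,2]>90)&(f[...,0]>150)&(abs(W)<25)&(S>90)&(S<160)
    roi=abs(W+9)<5
    h=[(int(k),round(float(m[roi&(abs(S-k)<2.5)].mean()),2)) for k in range(30,172,5)]
    print('t',round(s['t'],2),'tilt',round(float(np.degrees(np.arcsin(-e[2]))),2),'gw',round(s['grip_width'],1),'orangeS',S[org].mean().round(1) if org.any() else None)
    sf=[k for k,x in h if x>.5]; print(h if save else '')
    # contiguous edge by subpixel: integrate fraction
    rr=roi&(S>0)&(S<175); b=np.arange(20,176,1.); 
    mm=[m[roi&(abs(S-k)<2)].mean() for k in b]; last=max((i for i in range(len(b)) if mm[i]>.5),default=0)
    print('front s',b[last],'protrusion',b[last]-127.5,'brown extent',b[[i for i in range(len(b)) if mm[i]>.5][0]])
    if save:
        cc=proj(o+30*e,K,R,t).astype(int); x,y=cc[0]-60,cc[1]-45
        cv2.imwrite(save,cv2.resize(a[y:y+90,x:x+120,::-1],None,fx=6,fy=6,interpolation=cv2.INTER_CUBIC))
gauge(sys.argv[1] if len(sys.argv)>1 else None)
E
python3 g.py pics/l3.png
```

```text
t 8.72 tilt -0.0 gw 51.8 orangeS 123.9
[(30, 1.0), (35, 1.0), (40, 1.0), (45, 1.0), (50, 1.0), (55, 1.0), (60, 1.0), (65, 0.0), (70, 0.0), (75, 0.0), (80, 0.0), (85, 0.0), (90, 0.0), (95, 0.0), (100, 0.0), (105, 0.0), (110, 0.0), (115, 0.0), (120, 0.0), (125, 0.0), (130, 0.0), (135, 0.0), (140, 0.0), (145, 0.0), (150, 0.0), (155, 0.0), (160, 0.0), (165, 0.0), (170, 0.0)]
front s 62.0 protrusion -65.5 brown extent 20.0
```

Emit:
{"name": "carry_out", "arguments": {
  "moves": [
    {"tx":0,"ty":0,"tz":0,"wx":0,"wy":1.5,"wz":0,"gripper":4.8},
    {"tx":0,"ty":0,"tz":0,"wx":0,"wy":3,"wz":0,"gripper":4.8},
    {"tx":0,"ty":0,"tz":0,"wx":0,"wy":3,"wz":0,"gripper":4.8},
    {"tx":0,"ty":0,"tz":0,"wx":0,"wy":3,"wz":0,"gripper":4.8},
    {"tx":0,"ty":0,"tz":0,"wx":0,"wy":3,"wz":0,"gripper":4.8},
    {"tx":0,"ty":0,"tz":0,"wx":0,"wy":2,"wz":0,"gripper":4.8},
    {"tx":0,"ty":0,"tz":0,"wx":0,"wy":1.5,"wz":0,"gripper":4.8},
    {"tx":0,"ty":0,"tz":0,"wx":0,"wy":1,"wz":0,"gripper":4.8},
    {"tx":0,"ty":0,"tz":0,"wx":0,"wy":0,"wz":0,"gripper":4.8}
  ]
}}

```text
t: 9.9
ee_pos: [612.2, 11.0, 322.2]
ee_rot: [-0.154, 0.174, 0.972, 0.028]
force: [-0.8, 0.2, -2.3]
grip_width: 52.0
grasp_force: 26.6
```

```bash
python3 g.py pics/l4.png
```

```text
t 9.9 tilt 18.02 gw 52.0 orangeS 126.7
[(30, 0.0), (35, 0.83), (40, 1.0), (45, 1.0), (50, 1.0), (55, 1.0), (60, 1.0), (65, 0.75), (70, 0.0), (75, 0.0), (80, 0.0), (85, 0.0), (90, 0.0), (95, 0.0), (100, 0.0), (105, 0.0), (110, 0.0), (115, 0.0), (120, 0.0), (125, 0.0), (130, 0.0), (135, 0.0), (140, 0.0), (145, 0.0), (150, 0.0), (155, 0.0), (160, 0.0), (165, 0.0), (170, 0.0)]
front s 65.0 protrusion -62.5 brown extent 34.0
```

View pics/l4.png

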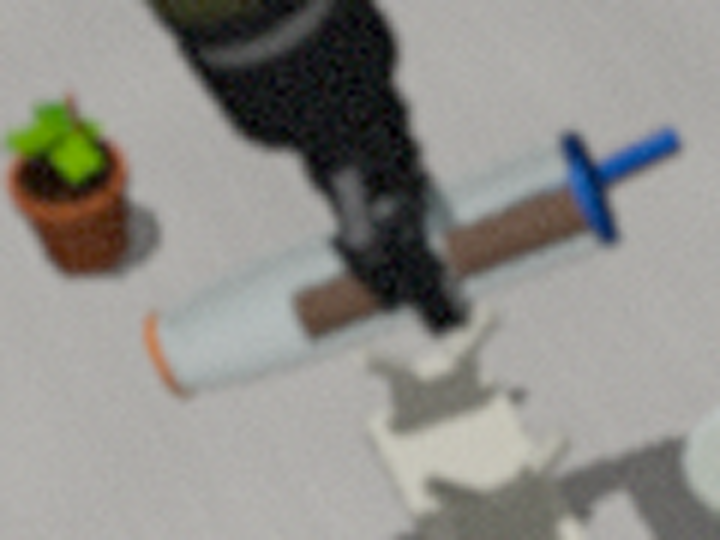

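Side view at 18°: rim at crop (165,355), stick front at (305,318); it hasn't slid yet. I'll go on in small steps.

Emit:
{"name": "carry_out", "arguments": {
  "moves": [
    {"tx":0,"ty":0,"tz":0,"wx":0,"wy":0.5,"wz":0,"gripper":4.8},
    {"tx":0,"ty":0,"tz":0,"wx":0,"wy":0.5,"wz":0,"gripper":4.8},
    {"tx":0,"ty":0,"tz":0,"wx":0,"wy":0.5,"wz":0,"gripper":4.8},
    {"tx":0,"ty":0,"tz":0,"wx":0,"wy":0.5,"wz":0,"gripper":4.8}
  ]
}}

```text
t: 10.45
ee_pos: [612.1, 11.0, 322.3]
ee_rot: [-0.171, 0.174, 0.969, 0.031]
force: [0.6, -0.2, -1.8]
grip_width: 51.5
grasp_force: 26.6
```

```bash
python3 g.py
```

```text
t 10.45 tilt 20.03 gw 51.5 orangeS 126.2

front s 65.0 protrusion -62.5 brown extent 37.0
```

Emit:
{"name": "carry_out", "arguments": {
  "moves": [
    {"tx":0,"ty":0,"tz":0,"wx":0,"wy":0.5,"wz":0,"gripper":4.8},
    {"tx":0,"ty":0,"tz":0,"wx":0,"wy":0.5,"wz":0,"gripper":4.8},
    {"tx":0,"ty":0,"tz":0,"wx":0,"wy":0,"wz":0,"gripper":4.8}
  ]
}}

```text
t: 10.88
ee_pos: [612.2, 11.0, 322.2]
ee_rot: [-0.18, 0.173, 0.968, 0.032]
force: [-0.6, -0.0, -1.8]
grip_width: 51.6
grasp_force: 26.6
```

```bash
python3 g.py
```

```text
t 10.88 tilt 21.02 gw 51.6 orangeS 128.9

front s 65.0 protrusion -62.5 brown extent 36.0
```

Emit:
{"name": "carry_out", "arguments": {
  "moves": [
    {"tx":0,"ty":0,"tz":0,"wx":0,"wy":0.5,"wz":0,"gripper":4.8},
    {"tx":0,"ty":0,"tz":0,"wx":0,"wy":0.5,"wz":0,"gripper":4.8},
    {"tx":0,"ty":0,"tz":0,"wx":0,"wy":0,"wz":0,"gripper":4.8}
  ]
}}

```text
t: 11.3
ee_pos: [612.2, 11.0, 322.2]
ee_rot: [-0.188, 0.173, 0.966, 0.034]
force: [-0.1, 0.5, -1.0]
grip_width: 52.0
grasp_force: 26.6
```

```bash
python3 g.py
```

```text
t 11.3 tilt 22.02 gw 52.0 orangeS 128.4

front s 66.0 protrusion -61.5 brown extent 41.0
```

Emit:
{"name": "carry_out", "arguments": {
  "moves": [
    {"tx":0,"ty":0,"tz":0,"wx":0,"wy":0.5,"wz":0,"gripper":4.8},
    {"tx":0,"ty":0,"tz":0,"wx":0,"wy":0.5,"wz":0,"gripper":4.8},
    {"tx":0,"ty":0,"tz":0,"wx":0,"wy":0,"wz":0,"gripper":4.8}
  ]
}}

```text
t: 11.72
ee_pos: [612.2, 11.0, 322.1]
ee_rot: [-0.196, 0.173, 0.965, 0.035]
force: [0.2, 0.3, -2.4]
grip_width: 51.8
grasp_force: 26.6
```

```bash
python3 g.py
```

```text
t 11.72 tilt 23.02 gw 51.8 orangeS None

front s 70.0 protrusion -57.5 brown extent 41.0
```

Emit:
{"name": "carry_out", "arguments": {
  "moves": [
    {"tx":0,"ty":0,"tz":0,"wx":0,"wy":0,"wz":0,"gripper":4.8},
    {"tx":0,"ty":0,"tz":0,"wx":0,"wy":0,"wz":0,"gripper":4.8}
  ]
}}

```text
t: 12.02
ee_pos: [612.1, 11.0, 322.4]
ee_rot: [-0.196, 0.173, 0.965, 0.035]
force: [0.7, 0.6, -1.8]
grip_width: 51.6
grasp_force: 26.6
```

```bash
python3 g.py
```

```text
t 12.03 tilt 22.99 gw 51.6 orangeS 130.2

front s 72.0 protrusion -55.5 brown extent 39.0
```

```bash
sed -i "s/^    sf=.*/    bl=(f[...,2]-f[...,0]>50)\&(abs(W)<28)\&(S<-55)\&(S>-90); print('blue S,W',S[bl].mean().round(1),W[bl].mean().round(1),'orange W',W[org].mean().round(1) if org.any() else None, org.sum())\n    if save: print(h)/" g.py
sed -i "s/>90)&(f\[...,0\]>150)/>60)\&(f[...,0]>130)/" g.py; python3 g.py
```

```text
t 12.07 tilt 22.99 gw 52.2 orangeS 128.0
blue S,W -72.8 -1.0 orange W 5.5 15
front s 72.0 protrusion -55.5 brown extent 39.0
```

Emit:
{"name": "carry_out", "arguments": {
  "moves": [
    {"tx":0,"ty":0,"tz":0,"wx":0,"wy":0.5,"wz":0,"gripper":4.8},
    {"tx":0,"ty":0,"tz":0,"wx":0,"wy":0.5,"wz":0,"gripper":4.8},
    {"tx":0,"ty":0,"tz":0,"wx":0,"wy":0,"wz":0,"gripper":4.8}
  ]
}}

```text
t: 12.5
ee_pos: [612.2, 11.0, 322.1]
ee_rot: [-0.205, 0.172, 0.963, 0.037]
force: [-0.1, -0.4, -1.7]
grip_width: 51.9
grasp_force: 26.6
```

```bash
python3 g.py
```

```text
t 12.5 tilt 24.03 gw 51.9 orangeS 128.5
blue S,W -72.3 -1.5 orange W 4.2 11
front s 74.0 protrusion -53.5 brown extent 42.0
```

Emit:
{"name": "carry_out", "arguments": {
  "moves": [
    {"tx":0,"ty":0,"tz":0,"wx":0,"wy":0.5,"wz":0,"gripper":4.8},
    {"tx":0,"ty":0,"tz":0,"wx":0,"wy":0.5,"wz":0,"gripper":4.8},
    {"tx":0,"ty":0,"tz":0,"wx":0,"wy":0,"wz":0,"gripper":4.8}
  ]
}}

```text
t: 12.92
ee_pos: [612.2, 11.0, 322.1]
ee_rot: [-0.213, 0.172, 0.961, 0.038]
force: [-0.3, 0.5, -1.2]
grip_width: 52.0
grasp_force: 26.6
```

```bash
python3 g.py
```

```text
t 12.93 tilt 25.02 gw 52.0 orangeS 128.3
blue S,W -72.7 -1.9 orange W 6.4 12
front s 82.0 protrusion -45.5 brown extent 42.0
```

Emit:
{"name": "carry_out", "arguments": {
  "moves": [
    {"tx":0,"ty":0,"tz":0,"wx":0,"wy":0.5,"wz":0,"gripper":4.8},
    {"tx":0,"ty":0,"tz":0,"wx":0,"wy":0.5,"wz":0,"gripper":4.8},
    {"tx":0,"ty":0,"tz":0,"wx":0,"wy":0,"wz":0,"gripper":4.8}
  ]
}}

```text
t: 13.35
ee_pos: [612.2, 11.0, 322.1]
ee_rot: [-0.222, 0.172, 0.959, 0.04]
force: [0.1, 0.3, -2.2]
grip_width: 51.6
grasp_force: 26.6
```

```bash
python3 g.py
```

```text
t 13.35 tilt 26.03 gw 51.6 orangeS 128.1
blue S,W -72.8 -1.4 orange W 7.3 12
front s 115.0 protrusion -12.5 brown extent 42.0
```

Emit:
{"name": "carry_out", "arguments": {
  "moves": [
    {"tx":0,"ty":0,"tz":0,"wx":0,"wy":-0.5,"wz":0,"gripper":4.8}
  ]
}}

```text
t: 13.52
ee_pos: [612.2, 11.0, 322.2]
ee_rot: [-0.217, 0.172, 0.96, 0.039]
force: [-0.2, -0.3, -2.4]
grip_width: 52.0
grasp_force: 26.6
```

```bash
python3 g.py
```

```text
t 13.53 tilt 25.49 gw 52.0 orangeS 128.4
blue S,W -72.5 -1.4 orange W 3.0 18
front s 129.0 protrusion 1.5 brown extent 42.0
```

Emit:
{"name": "carry_out", "arguments": {
  "moves": [
    {"tx":0,"ty":0,"tz":0,"wx":0,"wy":-8,"wz":0,"gripper":4.8},
    {"tx":0,"ty":0,"tz":0,"wx":0,"wy":-8,"wz":0,"gripper":4.8}
  ]
}}

```text
t: 13.82
ee_pos: [612.5, 10.9, 322.4]
ee_rot: [-0.079, 0.176, 0.981, 0.014]
force: [-0.1, -0.4, -2.5]
grip_width: 51.7
grasp_force: 26.8
```

```bash
python3 g.py pics/l5.png
```

```text
t 13.82 tilt 9.26 gw 51.7 orangeS 126.1
blue S,W -73.2 10.0 orange W 1.8 30
[(30, 1.0), (35, 1.0), (40, 1.0), (45, 1.0), (50, 1.0), (55, 1.0), (60, 1.0), (65, 1.0), (70, 1.0), (75, 1.0), (80, 1.0), (85, 1.0), (90, 1.0), (95, 1.0), (100, 1.0), (105, 1.0), (110, 1.0), (115, 1.0), (120, 1.0), (125, 0.17), (130, 0.0), (135, 0.5), (140, 0.2), (145, 0.0), (150, 0.0), (155, 0.0), (160, 0.0), (165, 0.0), (170, 0.0)]
front s 138.0 protrusion 10.5 brown extent 25.0
```

View pics/l5.png

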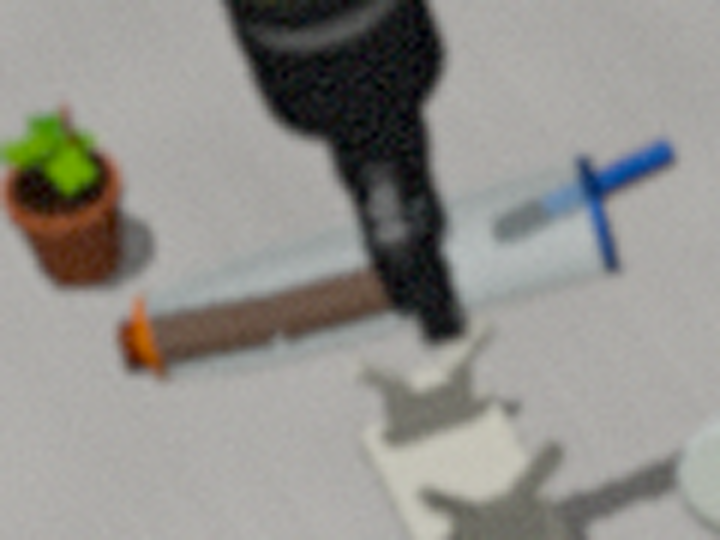

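The scene crop shows the stick end poking out past the orange band: band at (150,335), stick end at (125,345), so about 9 mm out. The rear stick sits right behind it. I'll nudge it a few mm more.

Emit:
{"name": "carry_out", "arguments": {
  "moves": [
    {"tx":0,"ty":0,"tz":0,"wx":0,"wy":5,"wz":0,"gripper":4.8},
    {"tx":0,"ty":0,"tz":0,"wx":0,"wy":5,"wz":0,"gripper":4.8},
    {"tx":0,"ty":0,"tz":0,"wx":0,"wy":3.5,"wz":0,"gripper":4.8},
    {"tx":0,"ty":0,"tz":0,"wx":0,"wy":1,"wz":0,"gripper":4.8}
  ]
}}

```text
t: 14.38
ee_pos: [612.4, 10.8, 321.5]
ee_rot: [-0.206, 0.172, 0.963, 0.037]
force: [-0.3, 0.2, -2.8]
grip_width: 51.6
grasp_force: 26.8
```

```bash
python3 g.py
```

```text
t 14.38 tilt 24.14 gw 51.6 orangeS 129.3
blue S,W -72.7 -1.4 orange W 3.1 24
front s 142.0 protrusion 14.5 brown extent 42.0
```

Emit:
{"name": "carry_out", "arguments": {
  "moves": [
    {"tx":0,"ty":0,"tz":0,"wx":0,"wy":0.7,"wz":0,"gripper":4.8}
  ]
}}

```text
t: 14.55
ee_pos: [612.0, 11.2, 322.7]
ee_rot: [-0.211, 0.172, 0.962, 0.038]
force: [-0.2, -0.1, -1.1]
grip_width: 52.6
grasp_force: 26.8
```

```bash
python3 g.py
```

```text
t 14.55 tilt 24.7 gw 52.6 orangeS 128.9
blue S,W -72.3 -1.8 orange W 3.7 21
front s 142.0 protrusion 14.5 brown extent 41.0
```

Emit:
{"name": "carry_out", "arguments": {
  "moves": [
    {"tx":0,"ty":0,"tz":0,"wx":0,"wy":0.5,"wz":0,"gripper":4.8}
  ]
}}

```text
t: 14.72
ee_pos: [612.0, 11.2, 322.9]
ee_rot: [-0.215, 0.172, 0.961, 0.038]
force: [-0.6, -0.0, -2.8]
grip_width: 51.8
grasp_force: 26.8
```

```bash
python3 g.py
```

```text
t 14.72 tilt 25.18 gw 51.8 orangeS 129.2
blue S,W -72.2 -2.6 orange W 3.6 22
front s 143.0 protrusion 15.5 brown extent 43.0
```

Emit:
{"name": "carry_out", "arguments": {
  "moves": [
    {"tx":0,"ty":0,"tz":0,"wx":0,"wy":0.5,"wz":0,"gripper":4.8}
  ]
}}

```text
t: 14.9
ee_pos: [612.0, 11.1, 322.7]
ee_rot: [-0.219, 0.172, 0.96, 0.039]
force: [-0.0, 0.3, -1.9]
grip_width: 52.1
grasp_force: 26.8
```

```bash
python3 g.py
```

```text
t 14.9 tilt 25.69 gw 52.1 orangeS 129.8
blue S,W -72.3 -1.7 orange W 2.9 25
front s 143.0 protrusion 15.5 brown extent 44.0
```

Emit:
{"name": "carry_out", "arguments": {
  "moves": [
    {"tx":0,"ty":0,"tz":0,"wx":0,"wy":0.5,"wz":0,"gripper":4.8}
  ]
}}

```text
t: 15.08
ee_pos: [612.1, 11.1, 322.5]
ee_rot: [-0.223, 0.172, 0.959, 0.04]
force: [0.3, 0.7, -1.0]
grip_width: 52.2
grasp_force: 26.8
```

```bash
python3 g.py
```

```text
t 15.07 tilt 26.21 gw 52.2 orangeS 129.5
blue S,W -72.6 -1.7 orange W 3.5 25
front s 144.0 protrusion 16.5 brown extent 42.0
```

Emit:
{"name": "carry_out", "arguments": {
  "moves": [
    {"tx":0,"ty":0,"tz":0,"wx":0,"wy":0.3,"wz":0,"gripper":4.8}
  ]
}}

```text
t: 15.25
ee_pos: [612.1, 11.1, 322.3]
ee_rot: [-0.226, 0.172, 0.958, 0.04]
force: [0.0, -0.3, -1.6]
grip_width: 52.0
grasp_force: 26.8
```

```bash
python3 g.py
```

```text
t 15.25 tilt 26.52 gw 52.0 orangeS 129.7
blue S,W -72.8 -1.9 orange W 3.7 23
front s 146.0 protrusion 18.5 brown extent 42.0
```

Emit:
{"name": "carry_out", "arguments": {
  "moves": [
    {"tx":0,"ty":0,"tz":0,"wx":0,"wy":-8,"wz":0,"gripper":4.8},
    {"tx":0,"ty":0,"tz":0,"wx":0,"wy":-9,"wz":0,"gripper":4.8},
    {"tx":0,"ty":0,"tz":0,"wx":0,"wy":-6,"wz":0,"gripper":4.8},
    {"tx":0,"ty":0,"tz":0,"wx":0,"wy":-3,"wz":0,"gripper":4.8},
    {"tx":0,"ty":0,"tz":0,"wx":0,"wy":-0.5,"wz":0,"gripper":4.8},
    {"tx":0,"ty":0,"tz":0,"wx":0,"wy":0,"wz":0,"gripper":4.8}
  ]
}}

```text
t: 16.05
ee_pos: [612.0, 11.0, 322.3]
ee_rot: [-0.0, 0.176, 0.984, 0.0]
force: [0.1, -0.0, -1.9]
grip_width: 52.0
grasp_force: 26.8
```

```bash
python3 g.py; python3 -c "
from h import *
s=arm.sense();print(s['ee_pos'],s['ee_rot'],s['q'])"
```

```text
t 16.05 tilt 0.05 gw 52.0 orangeS 124.1
blue S,W -70.3 7.9 orange W 2.2 38
front s 140.0 protrusion 12.5 brown extent 20.0
[612.21882186  10.9451175  322.09550341] [-5.47673515e-04  1.76296489e-01  9.84336958e-01  2.55807752e-05] [-6.98486997e-02  1.47372227e-03  1.62754505e+00  1.68527910e-04
  1.51365744e+00 -1.28620922e+00]
```

Emit:
{"name": "carry_out", "arguments": {
  "moves": [
    {"tx":0,"ty":-0.4,"tz":0,"wx":0,"wy":0,"wz":0,"gripper":4.8},
    {"tx":0,"ty":-0.8,"tz":0,"wx":0,"wy":0,"wz":0,"gripper":4.8},
    {"tx":0,"ty":-1.4,"tz":0,"wx":0,"wy":0,"wz":0,"gripper":4.8},
    {"tx":0,"ty":-1.8,"tz":0,"wx":0,"wy":0,"wz":0,"gripper":4.8},
    {"tx":0,"ty":-2.1,"tz":0,"wx":0,"wy":0,"wz":0,"gripper":4.8},
    {"tx":0,"ty":-2.1,"tz":0,"wx":0,"wy":0,"wz":0,"gripper":4.8},
    {"tx":0,"ty":-2.1,"tz":0,"wx":0,"wy":0,"wz":0,"gripper":4.8},
    {"tx":0,"ty":-1.8,"tz":0,"wx":0,"wy":0,"wz":0,"gripper":4.8},
    {"tx":0,"ty":-1.4,"tz":0,"wx":0,"wy":0,"wz":0,"gripper":4.8},
    {"tx":0,"ty":-0.8,"tz":0,"wx":0,"wy":0,"wz":0,"gripper":4.8},
    {"tx":0,"ty":-0.3,"tz":0,"wx":0,"wy":0,"wz":0,"gripper":4.8}
  ]
}}

```text
t: 17.48
ee_pos: [560.0, -130.0, 322.3]
ee_rot: [-0.0, 0.176, 0.984, 0.0]
force: [0.4, -0.1, -2.4]
grip_width: 52.0
grasp_force: 26.8
```

Emit:
{"name": "carry_out", "arguments": {
  "moves": [
    {"tx":0,"ty":0,"tz":0,"wx":0,"wy":0,"wz":4,"gripper":4.8},
    {"tx":0,"ty":0,"tz":0.5,"wx":0,"wy":0,"wz":8,"gripper":4.8},
    {"tx":0,"ty":0,"tz":1,"wx":0,"wy":0,"wz":8,"gripper":4.8},
    {"tx":0,"ty":0,"tz":1,"wx":0,"wy":0,"wz":8,"gripper":4.8},
    {"tx":0,"ty":0,"tz":1,"wx":0,"wy":0,"wz":8,"gripper":4.8},
    {"tx":0,"ty":0,"tz":1,"wx":0,"wy":0,"wz":8,"gripper":4.8},
    {"tx":0,"ty":0,"tz":1,"wx":0,"wy":0,"wz":8,"gripper":4.8},
    {"tx":0,"ty":0,"tz":0.5,"wx":0,"wy":0,"wz":8,"gripper":4.8},
    {"tx":0,"ty":0,"tz":0,"wx":0,"wy":0,"wz":8,"gripper":4.8},
    {"tx":0,"ty":0,"tz":0,"wx":0,"wy":0,"wz":8,"gripper":4.8},
    {"tx":0,"ty":0,"tz":0,"wx":0,"wy":0,"wz":0,"gripper":4.8},
    {"tx":0,"ty":0,"tz":0,"wx":0,"wy":0,"wz":0,"gripper":4.8}
  ]
}}

```text
t: 18.98
ee_pos: [560.2, -129.4, 262.4]
ee_rot: [0.0, 0.744, 0.668, 0.0]
force: [-1.1, -0.3, -2.0]
grip_width: 52.1
grasp_force: 26.8
```

```bash
python3 -c "
from h import *
s=arm.sense();print(s['ee_pos'],s['ee_rot']);o,e,Rm=tubepose(s);print(e,np.degrees(np.arctan2(e[1],e[0])))"
```

```text
[ 560.2275059  -129.38758766  262.38067107] [1.77878405e-05 7.44092294e-01 6.68076827e-01 1.04746967e-04]
[-1.07346686e-01 -9.94221641e-01 -1.32115534e-04] -96.16238613638245
```

Emit:
{"name": "carry_out", "arguments": {
  "moves": [
    {"tx":0,"ty":0,"tz":1,"wx":0,"wy":0,"wz":0,"gripper":4.8},
    {"tx":0,"ty":0,"tz":2,"wx":0,"wy":0,"wz":0,"gripper":4.8},
    {"tx":0,"ty":0,"tz":3,"wx":0,"wy":0,"wz":0,"gripper":4.8},
    {"tx":0,"ty":0,"tz":3,"wx":0,"wy":0,"wz":0,"gripper":4.8},
    {"tx":0,"ty":0,"tz":3,"wx":0,"wy":0,"wz":0,"gripper":4.8},
    {"tx":0,"ty":0,"tz":3,"wx":0,"wy":0,"wz":0,"gripper":4.8},
    {"tx":0,"ty":0,"tz":2,"wx":0,"wy":0,"wz":0,"gripper":4.8},
    {"tx":0,"ty":0,"tz":1.4,"wx":0,"wy":0,"wz":0,"gripper":4.8},
    {"tx":0,"ty":0,"tz":0.8,"wx":0,"wy":0,"wz":0,"gripper":4.8},
    {"tx":0,"ty":0,"tz":0.4,"wx":0,"wy":0,"wz":0,"gripper":4.8},
    {"tx":0,"ty":0,"tz":0.3,"wx":0,"wy":0,"wz":0,"gripper":4.8},
    {"tx":0,"ty":0,"tz":0,"wx":0,"wy":0,"wz":0,"gripper":4.8}
  ]
}}

```text
t: 20.48
ee_pos: [560.5, -129.8, 64.4]
ee_rot: [0.0, 0.745, 0.667, 0.0]
force: [-2.4, 0.8, 1.6]
grip_width: 51.9
grasp_force: 26.9
```

Emit:
{"name": "carry_out", "arguments": {
  "moves": [
    {"tx":0,"ty":0,"tz":0,"wx":0,"wy":0,"wz":0,"gripper":5.3},
    {"tx":0,"ty":0,"tz":0,"wx":0,"wy":0,"wz":0,"gripper":5.6},
    {"tx":0,"ty":0,"tz":0,"wx":0,"wy":0,"wz":0,"gripper":6.2},
    {"tx":0,"ty":0,"tz":0,"wx":0,"wy":0,"wz":0,"gripper":7.5},
    {"tx":0,"ty":0,"tz":0,"wx":0,"wy":0,"wz":0,"gripper":8},
    {"tx":0,"ty":0,"tz":0,"wx":0,"wy":0,"wz":0,"gripper":8},
    {"tx":0,"ty":0,"tz":-2,"wx":0,"wy":0,"wz":0,"gripper":8},
    {"tx":0,"ty":0,"tz":-4,"wx":0,"wy":0,"wz":0,"gripper":8},
    {"tx":0,"ty":0,"tz":-5,"wx":0,"wy":0,"wz":0,"gripper":8},
    {"tx":3,"ty":0,"tz":-4,"wx":0,"wy":0,"wz":0,"gripper":8},
    {"tx":0,"ty":0,"tz":0,"wx":0,"wy":0,"wz":0,"gripper":8},
    {"tx":0,"ty":0,"tz":0,"wx":0,"wy":0,"wz":0,"gripper":8}
  ]
}}

```text
t: 21.98
ee_pos: [563.3, -99.8, 214.0]
ee_rot: [0.0, 0.745, 0.667, 0.0]
force: [-0.7, -0.2, 0.7]
grip_width: 80.4
grasp_force: 0.0
```

```bash
python3 - <<'E'
from h import *
s=arm.sense(); print(s['t'],s['ee_pos'],s['ee_rot'])
p,d,K,R,t=cam('wrist'); np.savez('w3.npz',p=p,d=d,K=K,R=R,t=t)
cv2.imwrite('pics/w3.png',cv2.resize(p[60:330,240:420,::-1],None,fx=2.2,fy=2.2,interpolation=cv2.INTER_CUBIC))
E
```

```text
21.975 [563.28732997 -99.82125285 213.9809516 ] [4.14734900e-04 7.44774081e-01 6.67316551e-01 1.30826883e-04]
```

View pics/w3.png

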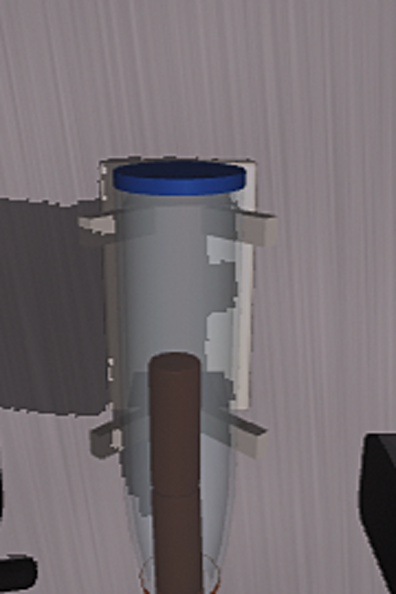

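The wrist crop shows the tube back in its cradle, centred between the V supports: blue end at (180,178), rear stick from (175,360), front stick running out at the mouth (180,580). Next I measure the mouth, the stick end and the pot clearance from a hover over the mouth.

Emit:
{"name": "carry_out", "arguments": {
  "moves": [
    {"tx":-4,"ty":0,"tz":0,"wx":0,"wy":0,"wz":0,"gripper":8},
    {"tx":-5,"ty":0,"tz":0,"wx":0,"wy":0,"wz":0,"gripper":8},
    {"tx":-5,"ty":0,"tz":0,"wx":0,"wy":0,"wz":0,"gripper":8},
    {"tx":-3,"ty":0,"tz":0,"wx":0,"wy":0,"wz":0,"gripper":8},
    {"tx":0,"ty":0,"tz":0,"wx":0,"wy":0,"wz":0,"gripper":6},
    {"tx":0,"ty":0,"tz":0,"wx":0,"wy":0,"wz":0,"gripper":5}
  ]
}}

```text
t: 22.78
ee_pos: [544.1, -268.3, 212.0]
ee_rot: [-0.001, 0.745, 0.667, -0.0]
force: [0.7, -0.5, 0.8]
grip_width: 50.2
grasp_force: 0.0
```

```bash
cat > m.py <<'E'
from h import *
s=arm.sense(); print(s['t'],s['ee_pos'])
p,d,K,R,t=cam('wrist'); np.savez('w4.npz',p=p,d=d,K=K,R=R,t=t)
f=p.astype(int); o,e,Rm=tubepose(s); n=Rm[:,1]
P=pts(d,K,R,t)
org=(f[...,0]-f[...,2]>70)&(f[...,0]>140)&(f[...,0]-f[...,1]>50); br=(f[...,0]-f[...,2]>10)&(f[...,0]-f[...,2]<45)&(f[...,0]<110)&(f[...,0]>45)
roi=np.zeros(br.shape,bool); roi[:,290:355]=1
O=np.array([560.2,-129.6,85])  # tube origin
for nm,m in(('orange',org&roi),('brown',br&roi)):
    v,u=np.nonzero(m); 
    if not len(u): print(nm,'none'); continue
    X=P[v,u]-O; ok=(X[:,2]>-40)&(X[:,2]<30); X=X[ok]; u=u[ok]; v=v[ok]
    S=X@e; N=X@n; print(nm,len(u),'u',u.min(),u.max(),'v',v.min(),v.max(),'S',np.percentile(S,[1,50,99]).round(1),'N',np.percentile(N,[2,50,98]).round(1),'Z',(np.percentile(X[:,2],[2,50,98])+85).round(1))
    if nm=='brown':
        for a in range(100,165,4):
            q=(S>a)&(S<=a+4); 
            if q.sum()>5: print(a,q.sum(),'N',np.percentile(N[q],[5,50,95]).round(1),'ztop',np.percentile(X[q,2],90).round(1)+85)
E
python3 m.py; python3 - <<'E'
from h import *
z=np.load('top1.npz'); P=pts(z['d'],z['K'],z['R'],z['t']); f=z['p'].astype(int)
m=np.zeros((400,640),bool); m[100:150,445:490]=1; m&=(P[...,2]>20)&(P[...,2]<200)
print('pot',P[m].min(0),P[m].max(0),np.median(P[m],0))
E
```

```text
22.775 [ 544.09967933 -268.26578609  211.95226861]
orange 149 u 309 339 v 171 177 S [119.1 121.4 124.1] N [-9.7  1.2 13.2] Z [ 98.4 103.3 105.2]
brown 3800 u 301 343 v 30 189 S [ 15.9  62.1 131.7] N [-11.6  -2.    8.4] Z [ 93.1 109.9 112.2]
100 123 N [-10.2  -0.5   8.5] ztop 108.2
104 116 N [-10.3  -1.3   8.5] ztop 107.4
108 121 N [-10.4  -0.5   8.6] ztop 106.2
112 121 N [-10.5  -1.3   9.5] ztop 105.6
116 67 N [-15.1  -0.5   9.4] ztop 104.7
124 8 N [-9.8 -7.   8.3] ztop 93.8
128 43 N [-10.2  -5.7  10.3] ztop 93.5
132 27 N [-9.   8.4 10.3] ztop 94.0
136 9 N [-4.   6.6 10.3] ztop 95.5
pot [ 631.94633776 -455.71644136   20.08702564] [ 703.53639161 -386.56844702  113.09869306] [ 659.88272126 -414.99583311   67.11292243]
```

```bash
python3 - <<'E'
from h import *
z=np.load('w4.npz'); p,d,K,R,t=[z[k] for k in('p','d','K','R','t')]; P=pts(d,K,R,t)
e=np.array([-.1085,-.994,0]); O=np.array([560.2,-129.6,85])
for v in range(164,206,2): print(v,p[v,318],p[v,330],P[v,324].round(1),((P[v,324]-O)@e).round(1))
# stick beyond rim: depth-based
S=(P-O)@e; N=(P-O)@np.array([.994,-.1085,0]); m=(P[...,2]>72)&(P[...,2]<100)&(S>124)&(S<165)&(abs(N)<25)
for a in range(124,160,3):
    q=m&(S>a)&(S<=a+3)
    if q.sum()>3: print(a,q.sum(),N[q].min().round(1),N[q].max().round(1),P[q][:,2].max().round(1))
E
```

```text
164 [74 57 52] [71 54 51] [ 549.  -241.6  104.4] 112.6
166 [76 59 53] [72 55 52] [ 548.9 -243.   105.7] 113.9
168 [76 58 53] [71 56 52] [ 548.7 -245.   104.5] 115.9
170 [73 58 54] [68 55 54] [ 548.5 -246.5  105.1] 117.5
172 [140  60  30] [177  76  36] [ 548.3 -248.   105.8] 119.0
174 [164  74  37] [167  74  37] [ 548.1 -250.   104.7] 121.0
176 [171  76  37] [173  78  39] [ 547.9 -251.5  105.3] 122.5
178 [74 34 26] [66 30 24] [ 547.5 -256.1   94.6] 127.1
180 [80 35 26] [71 32 25] [ 547.3 -257.8   94.7] 128.9
182 [80 36 26] [72 32 25] [ 547.1 -259.4   95.5] 130.5
184 [79 35 26] [72 33 25] [ 547.  -261.1   96. ] 132.1
186 [79 35 25] [72 33 25] [ 546.7 -263.1   95.2] 134.2
188 [82 35 25] [72 30 22] [ 546.6 -264.8   95.6] 135.9
190 [60 55 57] [77 73 77] [ 553.7 -186.7  355.5] 57.4
192 [77 71 74] [76 70 73] [ 5.434e+02 -2.986e+02 -1.000e-01] 169.8
194 [74 68 71] [75 71 73] [ 543.1 -300.9    0.6] 172.1
196 [72 67 70] [75 69 72] [ 542.8 -303.9   -0.9] 175.1
198 [151 142 146] [74 69 72] [ 5.426e+02 -3.060e+02  3.000e-01] 177.3
200 [143 134 139] [63 57 60] [ 542.3 -308.7    0. ] 179.9
202 [143 134 138] [147 137 142] [ 542.  -311.4   -0.6] 182.7
204 [143 133 138] [144 134 139] [ 541.8 -313.4    1.2] 184.7
124 12 -11.7 7.3 99.2
127 90 -12.4 11.1 96.3
130 89 -12.5 11.1 96.6
133 94 -12.4 11.2 97.0
136 40 -11.4 11.2 97.2
```

The stick end sits at S≈137 mm with the rim at ≈124 mm, so about 13 mm is out. It is 24 mm wide, centred at z≈84 and nose-up about 7° from the cone, which fits the sizes given. Going down to grip it.

Emit:
{"name": "carry_out", "arguments": {
  "moves": [
    {"tx":0.2,"ty":0.05,"tz":3,"wx":0,"wy":0,"wz":0,"gripper":5},
    {"tx":0,"ty":0,"tz":4,"wx":0,"wy":0,"wz":0,"gripper":5},
    {"tx":0,"ty":0,"tz":3,"wx":0,"wy":0,"wz":0,"gripper":5},
    {"tx":0,"ty":0,"tz":2.5,"wx":0,"wy":0,"wz":0,"gripper":5},
    {"tx":0,"ty":0,"tz":1.5,"wx":0,"wy":0,"wz":0,"gripper":5},
    {"tx":0,"ty":0,"tz":0.8,"wx":0,"wy":0,"wz":0,"gripper":5},
    {"tx":0,"ty":0,"tz":0,"wx":0,"wy":0,"wz":0,"gripper":5},
    {"tx":0,"ty":0,"tz":0,"wx":0,"wy":0,"wz":0,"gripper":5}
  ],
  "newtons": 20
}}

```text
t: 23.82
ee_pos: [546.2, -267.2, 66.6]
ee_rot: [0.001, 0.745, 0.667, 0.0]
force: [-0.8, -0.6, -0.5]
grip_width: 50.2
grasp_force: 0.0
```

```bash
python3 m.py | head -3
```

```text
23.825 [ 546.18232788 -267.23846339   66.55580241]
orange none
brown 13773 u 290 354 v 0 291 S [ 32.1  67.9 133.4] N [-8.9 -0.5  7.7] Z [ 96.8 110.1 112.2]
```

```bash
python3 - <<'E'
from h import *
s=arm.sense();z=np.load('w4.npz'); p,d,K,R,t=[z[k] for k in('p','d','K','R','t')]; P=pts(d,K,R,t)
o,e,Rm=tubepose(s); T=(P-np.array(s['ee_pos']))@Rm   # tool coords
f=p.astype(int); c=324
for v in range(210,345,5): print(v,p[v,c],T[v,c].round(1))
st=(f[...,0]-f[...,1]>30)&(f[...,0]<130)&(T[...,2]<0)&(T[...,2]>-60)&(abs(T[...,1])<22)&(T[...,0]<30)
q=st; print(q.sum(),'x',np.percentile(T[q][:,0],[2,50,98]).round(1),'y',np.percentile(T[q][:,1],[2,50,98]).round(1),'z',np.percentile(T[q][:,2],[2,50,98]).round(1))
og=(f[...,0]-f[...,2]>90)&(f[...,0]>140)&(abs(T[...,1])<22); print(og.sum(), np.percentile(T[og][:,0],[2,50,98]) if og.any() else '')
E
```

```text
210 [81 62 56] [ 43.2   1.1 -40.9]
215 [82 64 58] [ 41.7   1.1 -42. ]
220 [81 62 56] [ 39.2   1.1 -40.6]
225 [80 62 55] [ 37.5   1.1 -41.2]
230 [81 62 56] [ 35.5   1.1 -41.1]
235 [82 63 57] [ 32.7   1.1 -39.4]
240 [81 62 56] [ 30.6   1.1 -39.2]
245 [81 62 57] [ 28.4   1.2 -39. ]
250 [79 61 57] [ 25.8   1.2 -38. ]
255 [79 61 56] [ 23.5   1.2 -37.9]
260 [79 61 56] [ 21.6   1.2 -38.3]
265 [69 33 22] [ 19.1   1.2 -37.8]
270 [95 43 25] [ 17.3   1.2 -38.5]
275 [70 33 22] [  8.1   1.3 -27.6]
280 [47 25 21] [  6.4   1.3 -28.9]
285 [48 25 22] [  4.5   1.3 -29.7]
290 [29  8  4] [  1.9   1.3 -29.6]
295 [159 148 154] [-70.5   2.2  66.1]
300 [157 145 151] [-74.8   2.2  65.5]
305 [155 145 149] [-79.6   2.2  65.5]
310 [154 144 149] [-84.7   2.2  65.7]
315 [152 143 148] [-88.9   2.2  64.9]
320 [155 143 148] [-95.1   2.2  66.4]
325 [154 143 148] [-99.7   2.3  65.8]
330 [152 142 147] [-105.3    2.3   66.4]
335 [154 144 148] [-109.7    2.3   65.5]
340 [155 145 150] [-115.1    2.3   65.7]
783 x [14.2 17.  19.6] y [-17.4  -0.8  15.8] z [-38.7 -35.9 -25.9]
0
```

Emit:
{"name": "carry_out", "arguments": {
  "moves": [
    {"tx":0.15,"ty":-0.05,"tz":0.2,"wx":0,"wy":0,"wz":0,"gripper":5},
    {"tx":0,"ty":0,"tz":0,"wx":0,"wy":0,"wz":0,"gripper":3.2},
    {"tx":0,"ty":0,"tz":0,"wx":0,"wy":0,"wz":0,"gripper":2.7},
    {"tx":0,"ty":0,"tz":0,"wx":0,"wy":0,"wz":0,"gripper":2.4},
    {"tx":0,"ty":0,"tz":0,"wx":0,"wy":0,"wz":0,"gripper":2.2},
    {"tx":0,"ty":0,"tz":0,"wx":0,"wy":0,"wz":0,"gripper":2.2},
    {"tx":0,"ty":0,"tz":0,"wx":0,"wy":0,"wz":0,"gripper":2.2},
    {"tx":0,"ty":0,"tz":0,"wx":0,"wy":0,"wz":0,"gripper":2.2}
  ],
  "newtons": 20
}}

```text
t: 24.88
ee_pos: [545.1, -265.4, 63.4]
ee_rot: [0.0, 0.745, 0.667, -0.0]
force: [0.5, -0.5, 0.5]
grip_width: 23.1
grasp_force: 19.5
```

Gripped, at 23 mm opening. Now a slow pull along the stick's slight incline.

Emit:
{"name": "carry_out", "arguments": {
  "moves": [
    {"tx":-0.3,"ty":0,"tz":-0.05,"wx":0,"wy":0,"wz":0,"gripper":2.2},
    {"tx":-0.5,"ty":0,"tz":-0.07,"wx":0,"wy":0,"wz":0,"gripper":2.2},
    {"tx":-0.6,"ty":0,"tz":-0.08,"wx":0,"wy":0,"wz":0,"gripper":2.2},
    {"tx":-0.6,"ty":0,"tz":-0.08,"wx":0,"wy":0,"wz":0,"gripper":2.2}
  ]
}}

```text
t: 25.38
ee_pos: [542.9, -285.7, 66.3]
ee_rot: [0.0, 0.745, 0.667, 0.0]
force: [-0.5, 0.7, 0.5]
grip_width: 23.0
grasp_force: 19.5
```

Emit:
{"name": "carry_out", "arguments": {
  "moves": [
    {"tx":-0.6,"ty":0,"tz":-0.08,"wx":0,"wy":0,"wz":0,"gripper":2.2},
    {"tx":-0.6,"ty":0,"tz":-0.08,"wx":0,"wy":0,"wz":0,"gripper":2.2},
    {"tx":-0.6,"ty":0,"tz":-0.08,"wx":0,"wy":0,"wz":0,"gripper":2.2},
    {"tx":-0.6,"ty":0,"tz":-0.08,"wx":0,"wy":0,"wz":0,"gripper":2.2},
    {"tx":-0.6,"ty":0,"tz":-0.08,"wx":0,"wy":0,"wz":0,"gripper":2.2},
    {"tx":-0.6,"ty":0,"tz":-0.08,"wx":0,"wy":0,"wz":0,"gripper":2.2},
    {"tx":-0.6,"ty":0,"tz":-0.08,"wx":0,"wy":0,"wz":0,"gripper":2.2},
    {"tx":-0.6,"ty":0,"tz":-0.08,"wx":0,"wy":0,"wz":0,"gripper":2.2},
    {"tx":-0.6,"ty":0,"tz":-0.08,"wx":0,"wy":0,"wz":0,"gripper":2.2},
    {"tx":-0.6,"ty":0,"tz":-0.08,"wx":0,"wy":0,"wz":0,"gripper":2.2}
  ]
}}

```text
t: 26.62
ee_pos: [536.3, -345.2, 74.2]
ee_rot: [0.0, 0.745, 0.667, 0.0]
force: [0.6, -0.4, -0.1]
grip_width: 23.1
grasp_force: 19.6
```

```bash
cat > st.py <<'E'
from h import *
s=arm.sense(); print(s['t'],s['ee_pos'],s['grip_width'],s['grasp_force'])
p,d,K,R,t=cam('wrist'); P=pts(d,K,R,t); o,e,Rm=tubepose(s); T=(P-np.array(s['ee_pos']))@Rm; f=p.astype(int)
for v in range(100,300,8): print(v,p[v,324],T[v,324].round(1))
b=(f[...,0]-f[...,2]>12)&(f[...,0]-f[...,1]>10)&(f[...,0]<125)&(abs(T[...,1])<22)&(T[...,2]>-65)&(T[...,2]<5)
v,u=np.nonzero(b); X=T[b]
for a in range(-10,130,8):
    q=(X[:,0]>a)&(X[:,0]<=a+8)
    if q.sum()>8: print(a,q.sum(),'y',np.percentile(X[q,1],[3,97]).round(1),'z',np.percentile(X[q,2],[10,50]).round(1))
E
python3 st.py
```

```text
26.625 [ 536.26624684 -345.2347714    74.17849678] 23.081942526443203 19.57110285758972
100 [175 163 169] [77.9  1.8 73.6]
108 [175 164 169] [72.8  1.8 73.4]
116 [174 163 168] [67.6  1.8 72.8]
124 [174 164 168] [62.3  1.8 72.7]
132 [179 167 174] [57.   1.9 72.6]
140 [181 170 176] [51.4  1.9 73.3]
148 [61 26 19] [ 61.8   1.2 -21.7]
156 [118  57  41] [ 59.1   1.2 -23.7]
164 [116  56  39] [ 55.9   1.2 -23.7]
172 [116  55  38] [ 52.7   1.2 -23.7]
180 [115  54  38] [ 49.7   1.2 -24.8]
188 [113  51  35] [ 46.6   1.2 -25.6]
196 [113  52  35] [ 43.5   1.2 -26.3]
204 [112  51  34] [ 40.3   1.2 -26.8]
212 [111  50  33] [ 37.1   1.2 -27.3]
220 [109  47  31] [ 33.9   1.2 -28.1]
228 [110  49  31] [ 30.4   1.2 -28.1]
236 [121  52  32] [ 27.    1.2 -28.5]
244 [49 22 16] [ 23.9   1.2 -29.6]
252 [51 23 17] [ 20.1   1.2 -29.3]
260 [48 21 15] [ 16.4   1.2 -29.4]
268 [49 22 17] [ 13.5   1.2 -31. ]
276 [49 22 16] [ 10.1   1.2 -31.5]
284 [49 23 17] [  7.6   1.2 -33.7]
292 [49 22 17] [  3.4   1.2 -33.2]
-2 704 y [-10.2  10.6] z [-32.7 -31.2]
6 906 y [-10.5  10.4] z [-31.8 -30.1]
14 961 y [-10.9  10.4] z [-30.6 -28.7]
22 991 y [-11.2  10.3] z [-29.3 -27.5]
30 1013 y [-11.5   9.7] z [-28.1 -26.3]
38 1067 y [-11.8   9.6] z [-26.8 -25. ]
46 1061 y [-12.1   9.5] z [-25.5 -23.7]
54 1030 y [-12.1   9. ] z [-24.1 -22.3]
86 65 y [-18.  18.] z [-25.6 -19.6]
94 142 y [-18.8  18.5] z [-22.4 -19.6]
```

The stick is out, firmly held, inclined 9.7° rear-down. The fingertips reach about 8 mm below it, so to avoid dropping it I'll first rest it on the pan floor and the −y rim (8 mm, the same slope). Then I'll re-grip at its middle near the fingertips and lay it flat. First lift and carry.

Emit:
{"name": "carry_out", "arguments": {
  "moves": [
    {"tx":-0.4,"ty":0,"tz":-0.5,"wx":0,"wy":0,"wz":0,"gripper":2.2},
    {"tx":-0.4,"ty":0,"tz":-1.5,"wx":0,"wy":0,"wz":0,"gripper":2.2},
    {"tx":0,"ty":0,"tz":-2.5,"wx":0,"wy":0,"wz":-1.4,"gripper":2.2},
    {"tx":0,"ty":0,"tz":-3,"wx":0,"wy":0,"wz":-2.5,"gripper":2.2},
    {"tx":0,"ty":0,"tz":-3,"wx":0,"wy":0,"wz":-2.5,"gripper":2.2},
    {"tx":0,"ty":0,"tz":-2,"wx":0,"wy":0,"wz":0,"gripper":2.2},
    {"tx":0,"ty":0.3,"tz":-0.5,"wx":0,"wy":0,"wz":0,"gripper":2.2},
    {"tx":1,"ty":0.4,"tz":0,"wx":0,"wy":0,"wz":0,"gripper":2.2},
    {"tx":2,"ty":0.4,"tz":0,"wx":0,"wy":0,"wz":0,"gripper":2.2},
    {"tx":3,"ty":0.4,"tz":0,"wx":0,"wy":0,"wz":0,"gripper":2.2},
    {"tx":3.5,"ty":0.4,"tz":0,"wx":0,"wy":0,"wz":0,"gripper":2.2},
    {"tx":3.5,"ty":0.4,"tz":0,"wx":0,"wy":0,"wz":0,"gripper":2.2}
  ]
}}

```text
t: 28.18
ee_pos: [557.7, -220.0, 202.5]
ee_rot: [-0.001, 0.706, 0.708, -0.0]
force: [0.6, 0.5, 0.2]
grip_width: 22.9
grasp_force: 19.6
```

Emit:
{"name": "carry_out", "arguments": {
  "moves": [
    {"tx":3.5,"ty":0.4,"tz":0,"wx":0,"wy":0,"wz":0,"gripper":2.2},
    {"tx":3.5,"ty":0.4,"tz":0,"wx":0,"wy":0,"wz":0,"gripper":2.2},
    {"tx":3.5,"ty":0.4,"tz":0,"wx":0,"wy":0,"wz":0,"gripper":2.2},
    {"tx":3.5,"ty":0.3,"tz":0,"wx":0,"wy":0,"wz":0,"gripper":2.2},
    {"tx":3.5,"ty":0.3,"tz":0,"wx":0,"wy":0,"wz":0,"gripper":2.2},
    {"tx":3.5,"ty":0,"tz":0,"wx":0,"wy":0,"wz":0,"gripper":2.2},
    {"tx":3.5,"ty":0,"tz":0,"wx":0,"wy":0,"wz":0,"gripper":2.2},
    {"tx":3,"ty":0,"tz":0,"wx":0,"wy":0,"wz":0,"gripper":2.2},
    {"tx":2,"ty":0,"tz":0,"wx":0,"wy":0,"wz":0,"gripper":2.2},
    {"tx":1,"ty":0,"tz":0,"wx":0,"wy":0,"wz":0,"gripper":2.2},
    {"tx":0,"ty":0,"tz":0,"wx":0,"wy":0,"wz":0,"gripper":2.2}
  ]
}}

```text
t: 29.55
ee_pos: [575.5, 82.6, 203.8]
ee_rot: [-0.0, 0.706, 0.708, -0.0]
force: [0.5, -0.6, -1.2]
grip_width: 22.9
grasp_force: 19.6
```

```bash
cat > pan.py <<'E'
from h import *
s=arm.sense(); print(s['t'],s['ee_pos'],s['grip_width'])
p,d,K,R,t=cam('wrist'); P=pts(d,K,R,t); np.savez('w5.npz',p=p,d=d,K=K,R=R,t=t); o,e,Rm=tubepose(s); T=(P-np.array(s['ee_pos']))@Rm
print('tool x',Rm[:,0].round(3))
for x in (565,600):
    q=(abs(P[...,0]-x)<3)&(P[...,2]<80); Y=P[...,1][q]; Z=P[...,2][q]; print(x,[(int(a),round(float(np.median(Z[(Y>=a)&(Y<a+3)])),1)) for a in range(85,150,3) if ((Y>=a)&(Y<a+3)).sum()>2])
q=(P[...,2]>41)&(P[...,2]<52); print('rim x',np.percentile(P[q][:,0],[2,98]),'y',np.percentile(P[q][:,1],[1,99]))
q=(T[...,2]>-60)&(T[...,2]<8)&(abs(T[...,1])<14)&(T[...,0]>-5)&(T[...,0]<75)&(p[...,0].astype(int)-p[...,1]>18)
for a in range(0,72,8):
    k=q&(T[...,0]>a)&(T[...,0]<=a+8)
    if k.sum()>5: print(a,k.sum(),T[k][:,2].min().round(1),np.percentile(T[k][:,1],[2,98]).round(1))
print('rear x',np.percentile(T[q][:,0],99.5))
E
python3 pan.py; python3 - <<'E'
from h import *
z=np.load('top1.npz'); P=pts(z['d'],z['K'],z['R'],z['t'])
m=np.zeros((400,640),bool); m[92:130,280:312]=1; m&=(P[...,2]>25)&(P[...,2]<200); print('potL',P[m].min(0),P[m].max(0))
E
```

```text
29.55 [575.47949308  82.63498727 203.83084391] 22.91064166197806
tool x [-0.003  1.    -0.   ]
565 [(115, 39.6), (118, 38.6), (121, 38.9), (124, 38.7), (127, 39.0), (130, 39.0), (133, 38.9), (136, 38.8), (139, 39.0), (142, 38.6), (145, 38.3), (148, 38.8)]
600 [(88, 0.7), (94, 0.8), (97, 0.9), (100, 1.4), (106, 31.9), (109, 46.5), (112, 46.8), (115, 39.6), (118, 38.9), (121, 38.8), (124, 39.0), (127, 39.0), (130, 38.4), (133, 39.1), (136, 39.2), (139, 39.1), (142, 38.8), (145, 39.0), (148, 38.6)]
rim x [548.1918934  888.43250529] y [-139.93813569  239.17651783]
0 762 -34.1 [-9.3  8.9]
8 817 -33.1 [-9.6  8.9]
16 903 -31.8 [-9.9 10.8]
24 952 -30.6 [-10.2  10.2]
32 968 -29.4 [-10.1   9.9]
40 1032 -28.3 [-11.3   9.6]
48 1072 -26.7 [-11.7   9.5]
56 782 -25.7 [-11.5   8.9]
rear x 61.53696273014765
potL [695.69751365  33.1323831   25.0873565 ] [763.01323976 100.05233265 114.81301458]
```

Emit:
{"name": "carry_out", "arguments": {
  "moves": [
    {"tx":1.0,"ty":0.2,"tz":1,"wx":0,"wy":0,"wz":0,"gripper":2.2},
    {"tx":0.3,"ty":0,"tz":2.5,"wx":0,"wy":0,"wz":0,"gripper":2.2},
    {"tx":0,"ty":0,"tz":3,"wx":0,"wy":0,"wz":0,"gripper":2.2},
    {"tx":0,"ty":0,"tz":3,"wx":0,"wy":0,"wz":0,"gripper":2.2},
    {"tx":0,"ty":0,"tz":3,"wx":0,"wy":0,"wz":0,"gripper":2.2},
    {"tx":0,"ty":0,"tz":2,"wx":0,"wy":0,"wz":0,"gripper":2.2},
    {"tx":0,"ty":0,"tz":1,"wx":0,"wy":0,"wz":0,"gripper":2.2},
    {"tx":0,"ty":0,"tz":0.3,"wx":0,"wy":0,"wz":0,"gripper":2.2},
    {"tx":0,"ty":0,"tz":0,"wx":0,"wy":0,"wz":0,"gripper":2.2},
    {"tx":0,"ty":0,"tz":0,"wx":0,"wy":0,"wz":0,"gripper":2.2}
  ]
}}

```text
t: 30.85
ee_pos: [578.5, 95.4, 47.3]
ee_rot: [0.001, 0.706, 0.708, 0.001]
force: [-0.8, 0.0, -0.4]
grip_width: 23.1
grasp_force: 19.6
```

Emit:
{"name": "carry_out", "arguments": {
  "moves": [
    {"tx":0,"ty":0,"tz":0.2,"wx":0,"wy":0,"wz":0,"gripper":2.2},
    {"tx":0,"ty":0,"tz":0.1,"wx":0,"wy":0,"wz":0,"gripper":2.2},
    {"tx":0,"ty":0,"tz":0,"wx":0,"wy":0,"wz":0,"gripper":2.2}
  ]
}}

```text
t: 31.22
ee_pos: [577.6, 95.3, 43.1]
ee_rot: [-0.0, 0.706, 0.708, -0.0]
force: [-0.3, 0.0, -0.8]
grip_width: 23.2
grasp_force: 19.6
```

```bash
python3 pan.py
```

```text
31.225 [577.56748796  95.29961604  43.0555059 ] 23.211441429308568
tool x [-0.002  1.    -0.   ]
565 [(85, 69.1), (88, 73.0), (91, 72.3), (94, 70.5), (97, 70.1), (100, 70.2), (103, 69.3), (106, 67.6), (109, 66.2), (112, 64.6), (115, 64.6), (118, 65.8), (121, 65.3), (124, 64.7), (127, 65.3), (130, 65.2), (133, 64.7), (136, 64.5), (139, 63.9), (142, 63.5), (145, 63.3), (148, 62.9)]
600 [(85, 0.9), (88, 1.1), (100, 64.7), (109, 46.5), (112, 46.9), (115, 40.4), (118, 39.0), (121, 38.8), (124, 38.8), (127, 38.9), (130, 38.8), (133, 38.9), (136, 38.9), (139, 38.7), (142, 38.6), (145, 38.9), (148, 38.9)]
rim x [547.22081873 724.25558965] y [ 61.66856916 211.39673698]
0 634 -34.2 [-8.5  7.6]
8 709 -33.0 [-8.7  7.9]
16 843 -31.8 [-9.  10.8]
24 876 -30.7 [-8.9 10.1]
32 879 -29.5 [-8.4 10.2]
40 997 -27.8 [-11.2   9.6]
48 1045 -26.9 [-11.1   9.4]
56 770 -25.4 [-11.4   8.9]
rear x 61.56911735769583
```

Emit:
{"name": "carry_out", "arguments": {
  "moves": [
    {"tx":0,"ty":0,"tz":0.1,"wx":0,"wy":0,"wz":0,"gripper":2.2},
    {"tx":0,"ty":0,"tz":0.1,"wx":0,"wy":0,"wz":0,"gripper":2.2},
    {"tx":0,"ty":0,"tz":0,"wx":0,"wy":0,"wz":0,"gripper":2.2}
  ]
}}

```text
t: 31.65
ee_pos: [577.5, 95.3, 40.9]
ee_rot: [-0.0, 0.706, 0.708, -0.0]
force: [-0.6, 0.2, -0.1]
grip_width: 23.1
grasp_force: 19.6
```

Emit:
{"name": "carry_out", "arguments": {
  "moves": [
    {"tx":0,"ty":0,"tz":0.1,"wx":0,"wy":0,"wz":0,"gripper":2.2},
    {"tx":0,"ty":0,"tz":0,"wx":0,"wy":0,"wz":0,"gripper":2.2}
  ]
}}

```text
t: 31.9
ee_pos: [577.9, 95.3, 40.4]
ee_rot: [0.0, 0.707, 0.708, 0.0]
force: [-0.7, 0.7, 1.4]
grip_width: 23.1
grasp_force: 19.7
```

Emit:
{"name": "carry_out", "arguments": {
  "moves": [
    {"tx":0,"ty":0,"tz":0.1,"wx":0,"wy":0,"wz":0,"gripper":2.2},
    {"tx":0,"ty":0,"tz":0,"wx":0,"wy":0,"wz":0,"gripper":2.2}
  ]
}}

```text
t: 32.15
ee_pos: [578.2, 95.2, 39.8]
ee_rot: [0.0, 0.706, 0.708, 0.0]
force: [-0.6, -1.5, 4.2]
grip_width: 23.3
grasp_force: 19.9
```

Emit:
{"name": "carry_out", "arguments": {
  "moves": [
    {"tx":0,"ty":0,"tz":0,"wx":0,"wy":0,"wz":0,"gripper":2.5},
    {"tx":0,"ty":0,"tz":0,"wx":0,"wy":0,"wz":0,"gripper":2.9},
    {"tx":0,"ty":0,"tz":0,"wx":0,"wy":0,"wz":0,"gripper":3.6},
    {"tx":0,"ty":0,"tz":0,"wx":0,"wy":0,"wz":0,"gripper":4.6},
    {"tx":0,"ty":0,"tz":0,"wx":0,"wy":0,"wz":0,"gripper":5},
    {"tx":0,"ty":0,"tz":-1,"wx":0,"wy":0,"wz":0,"gripper":5},
    {"tx":0,"ty":0,"tz":-3,"wx":0,"wy":0,"wz":0,"gripper":5},
    {"tx":0,"ty":0,"tz":-4,"wx":0,"wy":0,"wz":0,"gripper":5},
    {"tx":0,"ty":0,"tz":-1,"wx":0,"wy":0,"wz":0,"gripper":5},
    {"tx":0,"ty":0,"tz":0,"wx":0,"wy":0,"wz":0,"gripper":5}
  ]
}}

```text
t: 33.4
ee_pos: [578.1, 95.3, 130.0]
ee_rot: [0.001, 0.706, 0.708, 0.001]
force: [0.3, -0.0, 0.4]
grip_width: 50.1
grasp_force: 0.0
```

```bash
cat > fs.py <<'E'
from h import *
s=arm.sense(); print(s['t'],s['ee_pos'],s['grip_width'])
p,d,K,R,t=cam('wrist'); P=pts(d,K,R,t); f=p.astype(int)
q=(f[...,0]-f[...,1]>18)&(f[...,0]<135)&(P[...,2]>40)&(P[...,2]<90)&(abs(P[...,0]-578)<30)&(P[...,1]>70)&(P[...,1]<230)
X=P[q]; print(q.sum(),'y',np.percentile(X[:,1],[.5,99.5]).round(1),'x',np.percentile(X[:,0],[1,50,99]).round(1))
for a in range(int(X[:,1].min()),int(X[:,1].max()),8):
    k=X[(X[:,1]>=a)&(X[:,1]<a+8)]
    if len(k)>15: print(a,len(k),'x',np.percentile(k[:,0],[2,98]).round(1),'z',np.percentile(k[:,2],97).round(1))
E
python3 fs.py
```

```text
33.4 [578.11155001  95.33138216 129.99854405] 50.11232212236567
2672 y [ 97.7 158.6] x [567.5 578.5 588.6]
96 187 x [571.7 588.6] z 74.9
104 292 x [570.1 588.5] z 73.6
112 373 x [567.4 589.4] z 71.8
120 381 x [567.5 588.8] z 70.0
128 371 x [567.5 588.4] z 68.5
136 376 x [567.6 588.3] z 66.9
144 372 x [567.6 588.2] z 65.2
152 320 x [567.7 588.2] z 63.6
```

Emit:
{"name": "carry_out", "arguments": {
  "moves": [
    {"tx":2,"ty":0,"tz":0,"wx":0,"wy":0,"wz":0,"gripper":5},
    {"tx":1.3,"ty":0,"tz":0,"wx":0,"wy":0,"wz":0,"gripper":5},
    {"tx":0,"ty":0,"tz":0,"wx":0,"wy":-6,"wz":0,"gripper":5},
    {"tx":0,"ty":0,"tz":0,"wx":0,"wy":-5.5,"wz":0,"gripper":5},
    {"tx":0.4,"ty":0,"tz":2,"wx":0,"wy":0,"wz":0,"gripper":5},
    {"tx":0.6,"ty":0,"tz":3,"wx":0,"wy":0,"wz":0,"gripper":5},
    {"tx":0.4,"ty":0,"tz":2,"wx":0,"wy":0,"wz":0,"gripper":5},
    {"tx":0.2,"ty":0,"tz":1,"wx":0,"wy":0,"wz":0,"gripper":5},
    {"tx":0,"ty":0,"tz":0,"wx":0,"wy":0,"wz":0,"gripper":5},
    {"tx":0,"ty":0,"tz":0,"wx":0,"wy":0,"wz":0,"gripper":5}
  ]
}}

```text
t: 34.7
ee_pos: [578.5, 128.1, 48.6]
ee_rot: [0.071, 0.703, 0.704, -0.07]
force: [-0.0, -0.0, -0.0]
grip_width: 50.3
grasp_force: 0.0
```

```bash
python3 - <<'E'
from h import *
print(arm.sense()['ee_pos'])
s=arm.sense(); p,d,K,R,t=cam('wrist'); P=pts(d,K,R,t); f=p.astype(int); o,e,Rm=tubepose(s); T=(P-np.array(s['ee_pos']))@Rm
q=(f[...,0]-f[...,1]>18)&(f[...,0]<140)&(abs(T[...,1])<16)&(T[...,2]>-60)&(T[...,2]<0)&(abs(T[...,0])<50)
X=T[q]; print('tool x',np.percentile(X[:,0],[1,99]),'y',np.percentile(X[:,1],[2,98]))
for a in range(-40,40,8):
    k=X[(X[:,0]>=a)&(X[:,0]<a+8)]
    if len(k)>10: print(a,len(k),np.percentile(k[:,2],[3,50]).round(1))
E
```

```text
[578.46552379 128.06535615  48.57651595]
tool x [-34.33237766  27.28312368] y [-10.08619025   9.54179327]
-40 205 [-19.8 -17.9]
-32 556 [-20.  -18.1]
-24 540 [-20.  -18.2]
-16 549 [-19.9 -18.3]
-8 579 [-20.  -18.2]
0 608 [-19.9 -18.4]
8 650 [-20.  -18.2]
16 667 [-20.1 -18.3]
24 339 [-20.1 -18.3]
```

Emit:
{"name": "carry_out", "arguments": {
  "moves": [
    {"tx":0.12,"ty":0,"tz":0.6,"wx":0,"wy":0,"wz":0,"gripper":5},
    {"tx":0,"ty":0,"tz":0,"wx":0,"wy":0,"wz":0,"gripper":3.2},
    {"tx":0,"ty":0,"tz":0,"wx":0,"wy":0,"wz":0,"gripper":2.7},
    {"tx":0,"ty":0,"tz":0,"wx":0,"wy":0,"wz":0,"gripper":2.4},
    {"tx":0,"ty":0,"tz":0,"wx":0,"wy":0,"wz":0,"gripper":2.2},
    {"tx":0,"ty":0,"tz":0,"wx":0,"wy":0,"wz":0,"gripper":2.2},
    {"tx":0,"ty":0,"tz":0,"wx":0,"wy":0,"wz":0,"gripper":2.2},
    {"tx":0,"ty":0,"tz":0,"wx":0,"wy":0,"wz":0,"gripper":2.2}
  ],
  "newtons": 20
}}

```text
t: 35.75
ee_pos: [577.5, 128.0, 41.3]
ee_rot: [0.071, 0.703, 0.704, -0.071]
force: [0.4, 0.1, -0.7]
grip_width: 23.0
grasp_force: 20.0
```

Emit:
{"name": "carry_out", "arguments": {
  "moves": [
    {"tx":-0.1,"ty":0,"tz":-0.5,"wx":0,"wy":0,"wz":0,"gripper":2.2},
    {"tx":-0.2,"ty":0,"tz":-1,"wx":0,"wy":0,"wz":0,"gripper":2.2},
    {"tx":-0.2,"ty":0,"tz":-1,"wx":0,"wy":0,"wz":0,"gripper":2.2},
    {"tx":-0.1,"ty":0,"tz":-0.5,"wx":0,"wy":0,"wz":0,"gripper":2.2},
    {"tx":0,"ty":0,"tz":0,"wx":0,"wy":4,"wz":0,"gripper":2.2},
    {"tx":0,"ty":0,"tz":0,"wx":0,"wy":5,"wz":0,"gripper":2.2},
    {"tx":0.5,"ty":0.3,"tz":0,"wx":0,"wy":2.5,"wz":0,"gripper":2.2},
    {"tx":1,"ty":0.6,"tz":0,"wx":0,"wy":0,"wz":0,"gripper":2.2},
    {"tx":1.5,"ty":0.8,"tz":0,"wx":0,"wy":0,"wz":0,"gripper":2.2},
    {"tx":1.2,"ty":0.6,"tz":0,"wx":0,"wy":0,"wz":0,"gripper":2.2},
    {"tx":0.6,"ty":0.3,"tz":0,"wx":0,"wy":0,"wz":0,"gripper":2.2},
    {"tx":0,"ty":0,"tz":0,"wx":0,"wy":0,"wz":0,"gripper":2.2}
  ]
}}

```text
t: 37.25
ee_pos: [603.6, 176.9, 71.6]
ee_rot: [0.0, 0.706, 0.708, -0.0]
force: [-0.4, 0.2, 0.1]
grip_width: 23.1
grasp_force: 19.9
```

```bash
sed -i 's/-578/-603/' fs.py; sed -i 's/>40)&(P\[...,2\]<90)/>45)\&(P[...,2]<130)/' fs.py; python3 fs.py
```

```text
37.25 [603.60375093 176.94297843  71.64763313] 23.1497807548228
4824 y [140.8 203.3] x [594.3 604.  614.4]
139 402 x [594.7 614.6] z 98.7
147 534 x [594.3 612.7] z 98.8
155 563 x [594.5 613. ] z 98.8
163 599 x [594.2 613. ] z 98.9
171 636 x [594.4 613.1] z 98.8
179 649 x [594.5 612.9] z 99.0
187 668 x [595.5 613.9] z 98.9
195 727 x [596.1 614.4] z 98.9
203 46 x [597.  613.5] z 98.6
```

Emit:
{"name": "carry_out", "arguments": {
  "moves": [
    {"tx":0,"ty":0,"tz":0.8,"wx":0,"wy":0,"wz":0,"gripper":2.2},
    {"tx":0,"ty":0,"tz":1,"wx":0,"wy":0,"wz":0,"gripper":2.2},
    {"tx":0,"ty":0,"tz":0.8,"wx":0,"wy":0,"wz":0,"gripper":2.2},
    {"tx":0,"ty":0,"tz":0.4,"wx":0,"wy":0,"wz":0,"gripper":2.2},
    {"tx":0,"ty":0,"tz":0.2,"wx":0,"wy":0,"wz":0,"gripper":2.2},
    {"tx":0,"ty":0,"tz":0,"wx":0,"wy":0,"wz":0,"gripper":2.2},
    {"tx":0,"ty":0,"tz":0,"wx":0,"wy":0,"wz":0,"gripper":2.2}
  ]
}}

```text
t: 38.17
ee_pos: [603.8, 176.2, 40.2]
ee_rot: [0.0, 0.706, 0.708, 0.0]
force: [0.5, 0.1, -0.3]
grip_width: 23.6
grasp_force: 19.9
```

Emit:
{"name": "carry_out", "arguments": {
  "moves": [
    {"tx":0,"ty":0,"tz":0.1,"wx":0,"wy":0,"wz":0,"gripper":2.2},
    {"tx":0,"ty":0,"tz":0,"wx":0,"wy":0,"wz":0,"gripper":2.2}
  ]
}}

```text
t: 38.42
ee_pos: [603.5, 176.2, 38.9]
ee_rot: [0.0, 0.706, 0.708, 0.0]
force: [0.7, -0.8, -1.3]
grip_width: 23.1
grasp_force: 19.9
```

Emit:
{"name": "carry_out", "arguments": {
  "moves": [
    {"tx":0,"ty":0,"tz":0.1,"wx":0,"wy":0,"wz":0,"gripper":2.2},
    {"tx":0,"ty":0,"tz":0,"wx":0,"wy":0,"wz":0,"gripper":2.2}
  ]
}}

```text
t: 38.67
ee_pos: [603.7, 176.2, 38.1]
ee_rot: [0.0, 0.707, 0.708, 0.0]
force: [-0.8, -0.0, 1.0]
grip_width: 23.5
grasp_force: 21.0
```

Emit:
{"name": "carry_out", "arguments": {
  "moves": [
    {"tx":0,"ty":0,"tz":0.1,"wx":0,"wy":0,"wz":0,"gripper":2.2},
    {"tx":0,"ty":0,"tz":0,"wx":0,"wy":0,"wz":0,"gripper":2.2}
  ]
}}

```text
t: 38.92
ee_pos: [603.7, 176.2, 38.0]
ee_rot: [-0.0, 0.706, 0.708, -0.0]
force: [-2.4, -0.5, 7.1]
grip_width: 23.5
grasp_force: 23.9
```

```bash
python3 fs.py
```

```text
38.925 [603.71037467 176.19386734  38.04137436] 23.51059551877244
4395 y [140.1 202.4] x [594.9 604.4 614.3]
138 383 x [594.9 614.6] z 65.3
146 511 x [595.  612.8] z 65.4
154 527 x [595.  612.6] z 65.2
162 558 x [595.2 612.5] z 65.3
170 560 x [595.4 612.3] z 65.3
178 571 x [596.2 611.9] z 65.2
186 586 x [596.7 614.4] z 65.4
194 639 x [597.7 614.6] z 65.4
```

The tips touch the floor with the stick level about 2 mm above it, so I'll release slowly.

Emit:
{"name": "carry_out", "arguments": {
  "moves": [
    {"tx":0,"ty":0,"tz":0,"wx":0,"wy":0,"wz":0,"gripper":2.35},
    {"tx":0,"ty":0,"tz":0,"wx":0,"wy":0,"wz":0,"gripper":2.4},
    {"tx":0,"ty":0,"tz":0,"wx":0,"wy":0,"wz":0,"gripper":2.45},
    {"tx":0,"ty":0,"tz":0,"wx":0,"wy":0,"wz":0,"gripper":2.6},
    {"tx":0,"ty":0,"tz":0,"wx":0,"wy":0,"wz":0,"gripper":3},
    {"tx":0,"ty":0,"tz":0,"wx":0,"wy":0,"wz":0,"gripper":3.8},
    {"tx":0,"ty":0,"tz":-0.5,"wx":0,"wy":0,"wz":0,"gripper":4.5},
    {"tx":0,"ty":0,"tz":-2,"wx":0,"wy":0,"wz":0,"gripper":5},
    {"tx":0,"ty":0,"tz":-4,"wx":0,"wy":0,"wz":0,"gripper":5},
    {"tx":0,"ty":0,"tz":-5,"wx":0,"wy":0,"wz":0,"gripper":5},
    {"tx":0,"ty":0,"tz":-4,"wx":0,"wy":0,"wz":0,"gripper":5},
    {"tx":0,"ty":0,"tz":0,"wx":0,"wy":0,"wz":0,"gripper":5}
  ]
}}

```text
t: 40.48
ee_pos: [606.1, 176.8, 198.5]
ee_rot: [0.003, 0.706, 0.708, 0.004]
force: [0.1, -0.1, -0.4]
grip_width: 50.2
grasp_force: 0.0
```

```bash
python3 fs.py; python3 - <<'E'
from h import *
p,d,K,R,t=cam('scene'); f=p.astype(int); P=pts(d,K,R,t)
bl=(f[...,2]-f[...,0]>50)&(abs(P[...,0]-568)<40)&(abs(P[...,1]+57)<40)&(P[...,2]>40); print('blue',P[bl].mean(0),bl.sum())
br=(f[...,0]-f[...,2]>12)&(f[...,0]<150)&(f[...,0]-f[...,1]>8)&(abs(P[...,0]-553)<60)&(P[...,1]<-60)&(P[...,1]>-300)&(P[...,2]>60); X=P[br]; print('brown in tube',br.sum(),np.percentile(X,[2,98],axis=0) if len(X) else '')
og=(f[...,0]-f[...,2]>60)&(f[...,0]>130)&(abs(P[...,0]-546)<40)&(abs(P[...,1]+255)<25); print('orange',og.sum(),P[og].mean(0))
E
```

```text
40.475 [606.10879409 176.75808859 198.5216142 ] 50.193630599124724
1340 y [140.1 202.8] x [593.9 604.2 615.7]
139 137 x [594.9 615.1] z 63.4
147 146 x [594.3 615. ] z 63.3
155 146 x [594.5 611.9] z 63.5
163 145 x [595.5 612. ] z 63.4
171 162 x [594.6 614.8] z 63.4
179 195 x [593.8 614.7] z 63.2
187 198 x [593.9 615.7] z 63.2
195 209 x [594.  615.6] z 63.6
blue [571.13212462 -51.8855845   90.2457173 ] 131
brown in tube 83 [[ 557.70991903 -172.10340964  103.05801598]
 [ 575.77749984 -109.24451034  112.43533238]]
orange 0 [nan nan nan]<stdin>:5: RuntimeWarning: Mean of empty slice.
  ret = um.true_divide(
```

```bash
python3 - <<'E'
from h import *
z=np.load('scene1.npz'); A=[z[k] for k in('p','d','K','R','t')]
for p,d,K,R,t in (A,cam('scene')):
    f=p.astype(int); m=(f[...,2]-f[...,0]>50); m[:185]=0;m[215:]=0;m[:,:265]=0;m[:,300:]=0
    v,u=np.nonzero(m); print(len(u),plane(u.mean(),v.mean(),85,K,R,t).round(1))
    f=p[150:215,250:300].astype(int); og=(f[...,0]-f[...,2]>45)&(f[...,0]>120); v,u=np.nonzero(og); print('orange',len(u),plane(u.mean()+250,v.mean()+150,85,K,R,t).round(1) if len(u) else '')
E
```

```text
125 [569.2 -57.3  85. ]
orange 4 [ 544.6 -266.2   85. ]
130 [569.8 -56.   85. ]
orange 3 [ 545.4 -265.8   85. ]
```

The tube is back within about 1 mm of where it started, with the rear stick inside, and the front stick lies flat on the pan. Handing in.

```bash
python3 -c "
from bench import arm
print(arm.hand_in())"
```

```text
the job is handed in; nothing more can be done
None
```

The job is handed in at about 40 s: the front stick slid about 13 mm out, was pulled and lies flat on the pan after a last fall of about 2 mm as the fingers opened, and the tube is back within about 1 mm of its start with the rear stick inside; I did not re-check the bystanders, and the hand-in returned no verdict.

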